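# Open the specimen cooler onto its lid rest and load the fitting cold brick

### The job

Get the specimen cooler ready: lift its hinged lid open and ease it back, without forcing it, until it lies on its lid rest, and leave it there. Then lay the one blue cold brick whose length matches the empty bay flat into that bay, set down rather than dropped, and let go; leave the other two bricks and the things around where they are.

Things in the scene. Friction and masses are not known exactly. Their poses are not given: they have to be found in the camera images.
- cooler: dark grey box, fixed to the table, 180 (x) by 240 (y) by 118 mm high without its lid, walls 18 mm. Origin: centre of its underside; its front (lip side) faces its -x. Inside, white foam (top 85 mm up, 144 by 204 mm) holds red-capped vials (up to 102 mm above the table, y -95 to -51 mm) and one empty rectangular bay
- bay (a point): centre of the floor of the empty bay, 60 mm above the table, 30 mm to the +y side of the cooler's middle; axes as the cooler's. The bay is 118 mm long (x), 66 mm wide (y), 25 mm deep to the foam top; the cooler's rim is 58 mm above the bay floor. Covered by the lid until it is opened
- lid: pale lid, 180 by 240 by 22 mm, about 0.4 kg. Origin: on the hinge axis (rear top edge of the box), mid-width, level with the lid's underside, 118 mm up; shut, its axes are the cooler's and it reaches 180 mm to -x; it opens turning about its +y. Its hinge drags: it falls shut from under about 65 degrees, stands by itself when steeper, and must be pushed all the way onto the rest
- lid_lip (a point): middle of the lower front edge of the black pull lip, which stands 24 mm out from the lid's front edge and is 120 mm wide and 10 mm thick, its underside 118 mm above the table when shut; 204 mm from the hinge axis. Nothing lies below it, so a finger can be hooked under it. Axes as the lid's
- lid_rest: steel bracket with two rubber pads behind the lid: the stop on which the back of the open lid comes to lie, at 98 to 114 degrees of opening depending on how the bracket is set. Origin on the hinge axis; its axes are those of the lid when the lid lies on the pads. The pads are 60 mm from the hinge axis, 85 mm either side of the middle
- brick_short: blue hard cold brick 90 mm long (x), 58 wide (y), 25 thick, with a grip ridge on top along x, 60 long, 18 wide, rising to 55 mm. Origin: centre of its underside. About 0.18 kg
- brick_mid: the same but 110 mm long: the one that matches the bay. About 0.22 kg
- brick_long: the same but 130 mm long. About 0.26 kg
- sanitiser: clear bottle with blue cap, 60 mm across, 150 mm tall, standing; origin at the centre of its underside
- glove_box: teal carton of gloves, 120 by 220 by 75 mm; origin at the centre of its underside
- scissors: red-handled scissors lying flat, about 170 mm long; origin near the pivot, on the table
Mind the look-alikes: they are no part of the job. Leave any orange look-alike of the brick_mid alone.

How it is judged:
By the outcome, as a careful person would: the job done as asked, in the order asked, and still so for the second after the job is handed in, with the robot touching nothing.
It also fails if it takes over 72 s, if anything falls off the work surface, if the arm or the gripper's body presses on something with over 40 N, if the wrist force passes 120 N, or if a joint passes its speed limit or range.

### The arm

A 6-joint arm with a two-finger parallel gripper is mounted at the origin on the work surface. World frame = base frame: x ahead of the robot, y to its left, z up, the work surface at z = 0. Lengths are in m, angles in rad, forces in N, time in s.
With the tool pointing down it reaches from about 0.325 to 0.775 m from the base axis. Payload 9.3 kg.
Tool frame: the origin (TCP) lies at the very end of the fingers, on their centre line; the grasp point (between the pads) lies 19 mm behind it; z points along the fingers, y is the line along which they close (so a half turn about z gives the same grasp; the last joint's range is limited). The gripper opens to 85 mm and grips with 20 to 120 N. Pads are 22 mm wide; open, the fingers measure 114 mm over their backs; the gripper's body (76 mm by 85 mm) begins 54 mm behind the grasp point. The pads swing forward as they close: fully open they stand 13 mm farther back than shut.
Start: joints at [1.112, 0.259, 0.021, 1.334, 0, 1.418], TCP at [0.166, 0.524, 0.207] pointing down, gripper open.
Joint ranges: [-3.04, 3.04], [-0.91, 1.82], [-1.04, 1.36], [-1.92, 1.95], [-1.52, 1.45], [-3.14, 3.14]. Speed limits (rad/s): [2.22, 2.22, 2.79, 3.14, 3.14, 3.14].

### API

Orientations are given as a unit quaternion [w, x, y, z].
In Python, from cell import * gives the robot as it stands.
- The arm moves only by the tool arm_command, never from a script. Its argument "steps" is one flat list of numbers, 6 for each row, row after row: the shift along the tool's x, y, z normalised to -1 to 1, where 1 is 50 cm, then the turn, a rotation vector about the tool's x, y, z normalised to -1 to 1, where 1 is 1.5 rad. A call has 1 to 5 rows; each row is the pose to reach, as a shift and turn from the pose commanded when the call began, along the tool's axes at that moment; what a row does not reach only later rows make up. A row lasts 1/8 s, in which the tool goes at most 62.5 mm and 10.7 degrees, less where a joint would pass 70% of its speed; a pose out of reach is approached as far as the arm can. A call with a number of a shift or a turn outside -1 to 1 is refused whole. A call with a gripper value outside its range is refused whole. "claw" is the closure, from 0 (fully open) to 1 (shut), set as the call begins (left out, the last holds). The fingers move at their own pace and stop on an object; "newtons" is the grip in N (left out, the last holds). Time passes only in rows, so rows that repeat a pose let the fingers close. It gives the time, the measured TCP pose, the force, the opening and the grip force at its end, in the units of the state.
- get_obs(): the state, without advancing time (a new reading comes with each control period).
- read_camera(name): name is "side" or "top"; returns a dict with "frame" (480x640x3 uint8, red, green, blue), "z_map" (480x640 float32, m along the optical axis (not along the pixel's ray), 0 where there is no reading), "intrinsics" (3x3 intrinsics, pixels), "dist_coeffs" ([k1, k2, p1, p2, k3] as OpenCV has them; the pictures are not rectified), "world_to_cam" (4x4, takes a point from world to camera coordinates). Camera axes: x right, y down, z forward; pixel columns grow to the right and rows downward; lengths in m; the calibration is good to about 2 mm. A picture is of the moment at which its call begins.
- sign_off(): hands the job in; it is judged then, once.
Trained networks look in a picture, given as the dict that the camera call returned (one of the last four; its "shot" number tells which), for a name from the list of things; names that differ only in an ending like _2 or _b are one class to them, and where a whole thing is asked for, a point or a joint stands for the part that bears it (a point fixed in the world has none). Each returns a list of dicts, best first, with "p" (0 to 1); they miss things now and then, are a little off and sometimes report something else, mostly with a low value. They report only what shows in the picture. A call takes as long as a camera call. They do not tell look-alikes from the thing itself.
- masks_of(picture, target): "mask" (480x640 bool, what is visible of it) and "uv" ([column, row] in pixels, amid what is visible of it).
The state is a dict: "clock": time; "joint_pos": joint angles; "qvel": joint speeds; "joint_torque": joint torques, N m; "tool_pos": TCP position; "orientation": TCP orientation; "contact_force": force on the tool from outside, world axes, zero at the start; "wrist_torque": the same for the moment, N m; "finger_gap": finger opening in m; "grip_force": force on a finger pad.
Only numpy, scipy, OpenCV 4.12 (cv2) and the standard library are available. Lean on these libraries where they do the work, as an engineer would, in place of code of your own. Each camera call takes 0.05 s, during which the arm holds its last target. There are 200 camera calls.

## Working session

There is one attempt and no reset: what is moved stays moved. The work goes in short steps, Python scripts to look and compute and a tool call to move; the robot and the scene stay as the last step left them, time stands still between calls to the robot, and variables do not carry over. Pictures are saved under pics/ and viewed, at most 10 in all, crops included, and the job is handed in when it is done.

Besides the shell and the picture viewer there is one more tool, called after "Request:" by a JSON object that holds its "fn" and its "kwargs". arm_command: Moves the arm, as the interface text tells. Scaled input: -1 to 1 covers 50 cm each way for a shift and 1.5 rad each way for a turn. Its arguments: {"type":"object","properties":{"steps":{"type":"array"},"claw":{"type":"number"},"newtons":{"type":"number"}},"required":["steps"]}

```bash
mkdir -p pics; ls; cat > h.py <<'E'
from cell import *
import numpy as np, cv2
from scipy.spatial.transform import Rotation as R
def pts(p,mask):
    v,u=np.nonzero(mask&(p["z_map"]>0)); z=p["z_map"][v,u]
    n=cv2.undistortPoints(np.stack([u,v],1).astype(float)[:,None],p["intrinsics"],p["dist_coeffs"])[:,0]
    c=np.c_[n*z[:,None],z,np.ones(len(z))]
    return (np.linalg.inv(p["world_to_cam"])@c.T).T[:,:3]
def save(p,n): cv2.imwrite(f"pics/{n}.png",p["frame"][:,:,::-1])
E
python3 - <<'E'
from h import *
np.set_printoptions(precision=3,suppress=True)
for c in("top","side"):
    p=read_camera(c);save(p,c+"0")
    for n in["cooler","lid","lid_lip","lid_rest","brick_short","brick_mid","brick_long","sanitiser","glove_box","scissors"]:
        for d in masks_of(p,n)[:3]:
            q=pts(p,d["mask"])
            if len(q)<5: continue
            zt=np.percentile(q[:,2],95); t=q[q[:,2]>zt-.012]
            r=cv2.minAreaRect((q[:,:2]*1000).astype(np.float32))
            print(c,n,round(d["p"],2),np.array(d["uv"]).round(),len(q),"med",np.median(q,0),"top z",zt.round(3),"rect",np.round(r[0]),np.round(r[1]),round(r[2]))
o=get_obs();print(o)
E
```

```text
pics
top cooler 0.78 [256. 246.] 8008 med [0.55  0.153 0.139] top z 0.146 rect [557. 182.] [287. 252.] 84
top lid 0.64 [255. 248.] 6859 med [0.554 0.147 0.139] top z 0.143 rect [580. 155.] [238. 280.] 84
top lid_lip 0.7 [256. 246.] 7088 med [0.554 0.147 0.139] top z 0.143 rect [577. 158.] [248. 281.] 81
top lid_rest 0.6 [204. 233.] 647 med [0.581 0.282 0.159] top z 0.178 rect [593. 292.] [ 96. 232.] 86
top brick_short 0.96 [451. 264.] 719 med [ 0.538 -0.376  0.024] top z 0.055 rect [ 543. -385.] [64. 99.] 81
top brick_short 0.59 [431. 212.] 618 med [ 0.67  -0.324  0.097] top z 0.149 rect [ 696. -345.] [61. 99.] 52
top brick_short 0.34 [373. 277.] 1008 med [ 0.501 -0.167  0.024] top z 0.054 rect [ 505. -171.] [132.  64.] 1
top brick_mid 0.82 [496. 307.] 899 med [ 0.43  -0.493  0.024] top z 0.054 rect [ 434. -503.] [110.  70.] 18
top brick_mid 0.58 [411. 273.] 852 med [ 0.517 -0.272  0.024] top z 0.054 rect [ 521. -281.] [111.  65.] 1
top brick_long 0.77 [373. 276.] 978 med [ 0.501 -0.167  0.024] top z 0.054 rect [ 506. -170.] [136.  59.] 2
top brick_long 0.66 [256. 248.] 8146 med [0.5
[... 1538 characters left out ...]
.] 2
side scissors 0.65 [325. 331.] 1018 med [ 0.517 -0.289  0.026] top z 0.055 rect [ 522. -282.] [117.  61.] 0
side scissors 0.57 [379. 294.] 439 med [ 0.685 -0.193  0.006] top z 0.012 rect [ 696. -200.] [232.  64.] 90
{'clock': 1.1, 'joint_pos': array([ 1.112,  0.259,  0.022,  1.334, -0.   ,  1.418]), 'qvel': array([-0.002, -0.001,  0.   ,  0.001, -0.001, -0.001]), 'joint_torque': array([  0.001, -55.54 ,  34.473,   0.002,  -0.   ,   0.   ]), 'tool_pos': array([0.166, 0.524, 0.207]), 'orientation': array([ 0.   ,  0.152,  0.988, -0.   ]), 'contact_force': array([ 0.172,  0.182, -0.655]), 'wrist_torque': array([ 0.021, -0.015, -0.004]), 'grip_force': 0.0, 'finger_gap': 0.08521716970035828}
```

View pics/top0.png

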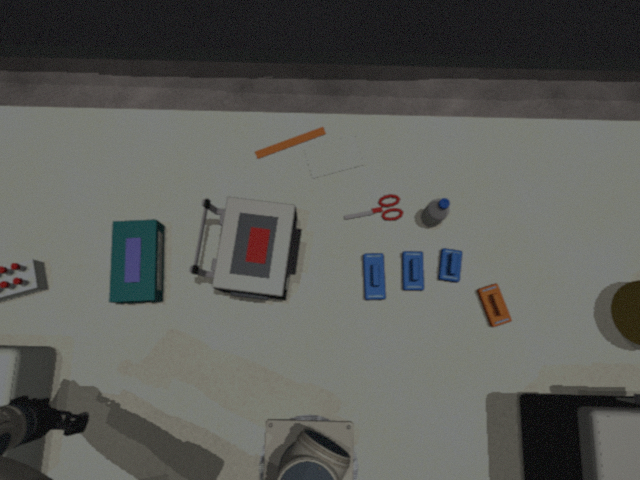

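View pics/side0.png

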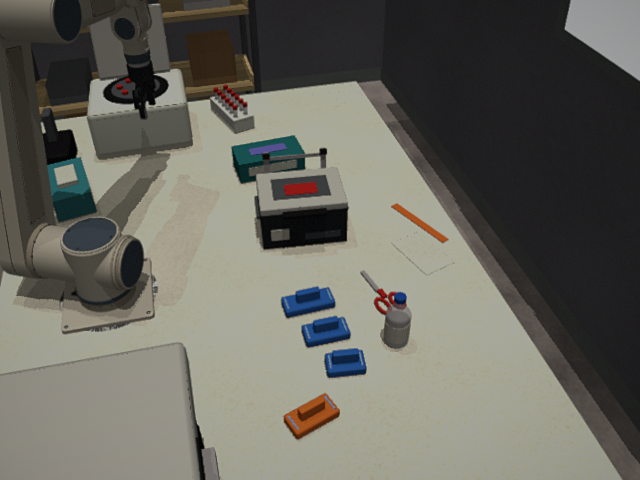

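The cooler's lip faces right in the top view (about u 296, v 250; world -y) and its rest is on the left (u 205). The blue bricks, long, mid and short, are at u 373, 412 and 451. The orange look-alike is at (495,305). Next I fit the poses accurately.

```bash
cat > fit.py <<'E'
from h import *
np.set_printoptions(precision=4,suppress=True)
p=read_camera("top"); full=np.zeros((480,640),bool)
def box(u0,u1,v0,v1,z0,z1):
    m=full.copy(); m[v0:v1,u0:u1]=1; q=pts(p,m); return q[(q[:,2]>z0)&(q[:,2]<z1)]
def rect(q,n):
    r=cv2.minAreaRect((q[:,:2]*1000).astype(np.float32)); print(n,len(q),"c",np.round(r[0],1),"size",np.round(r[1],1),"ang",round(r[2],2),"medz",np.median(q[:,2]).round(4))
if __name__=="__main__":
    rect(box(210,302,190,305,.134,.146),"lidtop")
    rect(box(285,306,215,290,.11,.134),"lip")
    rect(box(400,426,245,295,.018,.03),"mid body"); rect(box(400,426,245,295,.048,.06),"mid ridge")
    rect(box(360,388,248,305,.018,.03),"long body"); rect(box(436,466,244,286,.018,.03),"short body")
    rect(box(185,222,190,285,.145,.2),"rest")
E
python3 fit.py
```

```text
lidtop 6333 c [561.1 171.2] size [218.7 240.1] ang 84.49 medz 0.1394
lip 481 c [554.3  53.5] size [174.5  41.2] ang 1.67 medz 0.1264
mid body 604 c [ 520.9 -277.5] size [110.3  58.4] ang 0.93 medz 0.0232
mid ridge 141 c [ 521.5 -278. ] size [58.8 18.4] ang 1.05 medz 0.0529
long body 767 c [ 502.8 -169.2] size [129.4  57.4] ang 2.27 medz 0.0234
short body 440 c [ 539.9 -382.6] size [58.5 90.1] ang 84.01 medz 0.0231
rest 393 c [571.4 282.8] size [189.5  56.6] ang 7.18 medz 0.1638
```

```bash
python3 - <<'E'
from fit import *
q=box(205,310,185,310,.134,.146)
from scipy.optimize import minimize
for a in (82,83,84,85,86):
    a=np.radians(a); ex=np.array([np.cos(a),np.sin(a)]); ey=np.array([-ex[1],ex[0]])
    X=q[:,:2]@ex; Y=q[:,:2]@ey
    m=[(np.percentile(Y[(X>x)&(X<x+.02)],[1,99])) for x in np.arange(X.min()+.02,X.min()+.15,.03)]
    f=[(np.percentile(X[(Y>y)&(Y<y+.02)],[1])[0]) for y in np.arange(Y.min()+.01,Y.max()-.02,.03)]
    print(np.degrees(a).round(),"Y lo",np.array(m)[:,0],"hi",np.array(m)[:,1],"front",np.array(f),"X",np.percentile(X,[.1,1,50,90,99]))
r=box(285,312,190,305,.11,.134)
a=np.radians(84);ex=np.array([np.cos(a),np.sin(a)]);print("lip minX",np.percentile(r[:,:2]@ex,[1,3,10,50,90]))
h=np.histogram(q[:,:2]@ex,40);print(np.c_[h[1][:-1],h[0]][-18:].T)
E
```

```text
82.0 Y lo [-0.6511 -0.6504 -0.6492 -0.6479 -0.6471] hi [-0.4173 -0.4166 -0.4154 -0.4139 -0.4129] front [0.1446 0.1434 0.1421 0.1405 0.1402 0.1387 0.1381 0.1366] X [0.136  0.1398 0.2279 0.3001 0.3176]
83.0 Y lo [-0.6539 -0.654  -0.653  -0.6512 -0.6518] hi [-0.4203 -0.4199 -0.4191 -0.4183 -0.4179] front [0.1337 0.1326 0.132  0.131  0.1312 0.1302 0.1301 0.1292] X [0.1283 0.1311 0.2187 0.2907 0.3077]
84.0 Y lo [-0.6565 -0.6571 -0.6556 -0.656  -0.6564] hi [-0.4224 -0.4231 -0.4226 -0.4226 -0.4227] front [0.1226 0.122  0.122  0.1214 0.1221 0.1217 0.122  0.1217] X [0.12   0.1218 0.2093 0.2816 0.2979]
85.0 Y lo [-0.6593 -0.6595 -0.66   -0.6597 -0.6611] hi [-0.4248 -0.4262 -0.426  -0.4267 -0.4271] front [0.1108 0.1115 0.1118 0.112  0.1132 0.1131 0.1139 0.1139] X [0.1099 0.1123 0.2001 0.2722 0.2886]
86.0 Y lo [-0.6616 -0.6626 -0.6632 -0.6636 -0.6655] hi [-0.4271 -0.4291 -0.4292 -0.4296 -0.4316] front [0.0995 0.1007 0.1014 0.1024 0.104  0.1041 0.1058 0.1063] X [0.0989 0.1025 0.1905 0.2625 0.2795]
lip minX [0.0961 0.0964 0.0982 0.1093 0.1199]
[[  0.2405   0.2462   0.2519   0.2575   0.2632   0.2689   0.2746   0.2803
    0.286    0.2917   0.2974   0.303    0.3087   0.3144   0.3201   0.3258
    0.3315   0.3372]
 [203.     211.     190.     195.     205.     194.     209.     187.
  206.     191.      72.       0.       0.       0.       0.       0.
   10.       7.    ]]
```

```bash
cat > plan.py <<'E'
from h import *
np.set_printoptions(precision=4,suppress=True)
A=np.radians(84.0); ex=np.array([np.cos(A),np.sin(A),0]); ey=np.array([-ex[1],ex[0],0]); ez=np.array([0,0,1.])
XH,YM,ZH=.300,-.5395,.118
def W(X,Y,z): return X*ex+Y*ey+z*ez
def ori(phi):
    f=np.radians(phi); z=np.cos(f)*ex-np.sin(f)*ez; y=np.sin(f)*ex+np.cos(f)*ez
    return np.c_[np.cross(y,z),y,z]
def hook(th,phi,s=.188,gap=0,hf=.0145):
    t=np.radians(th); M=ori(phi); d=M[:,2]; n=M[:,1]
    if phi>th: p=W(XH-.204*np.cos(t),YM,ZH+.204*np.sin(t))+(.204-s)*d
    else: p=W(XH-s*np.cos(t),YM,ZH+s*np.sin(t))
    return p-(hf+gap)*n,M
def rows(targets,p0=None,M0=None):
    o=get_obs()
    if p0 is None:
        p0=np.array(o["tool_pos"]); q=o["orientation"]; M0=R.from_quat([q[1],q[2],q[3],q[0]]).as_matrix()
    print("t",o["clock"],"p",o["tool_pos"],"F",o["contact_force"],"j",o["joint_pos"])
    for p,M in targets:
        print("to",p,"row",np.r_[M0.T@(p-p0)/.5, R.from_matrix(M0.T@M).as_rotvec()/1.5].round(4).tolist())
E
python3 - <<'E'
from plan import *
a=np.array([.166,.524,.35]);o=get_obs()["orientation"];M=R.from_quat([o[1],o[2],o[3],o[0]]).as_matrix()
rows([(a,M),(np.array([.50,-.06,.33]),ori(90))])
rows([(W(.02,YM,.25),ori(20)),(W(.03,YM,.078),ori(20))],np.array([.50,-.06,.33]),ori(90))
E
```

```text
t 1.2 p [0.1656 0.5245 0.2072] F [ 0.6207 -0.0804 -0.1725] j [ 1.1124  0.2586  0.0215  1.3337 -0.      1.4182]
to [0.166 0.524 0.35 ] row [-0.0011, -0.0007, -0.2856, 0.0, 0.0, 0.0]
to [ 0.5  -0.06  0.33] row [-0.9897, -0.9134, -0.2456, 0.0, 0.0, -0.134]
t 1.2 p [0.1656 0.5245 0.2072] F [ 0.6207 -0.0804 -0.1725] j [ 1.1124  0.2586  0.0215  1.3337 -0.      1.4182]
to [ 0.5386 -0.0365  0.25  ] row [-0.0719, 0.0548, 0.16, -0.8145, -0.0, -0.0]
to [ 0.5397 -0.0266  0.078 ] row [-0.0719, 0.0748, 0.504, -0.8145, -0.0, -0.0]
```

Request:
{"fn": "arm_command", "kwargs": {"steps": [0, 0, -0.286, 0, 0, 0, 0, 0, -0.286, 0, 0, 0, -0.25, -0.23, -0.27, 0, 0, -0.03, -0.25, -0.23, -0.27, 0, 0, -0.03, -0.25, -0.23, -0.27, 0, 0, -0.03], "claw": 1, "newtons": 30}}

```text
clock: 1.82
tool_pos: [0.2508, 0.3754, 0.3426]
orientation: [0.0, 0.13, 0.991, 0.0]
contact_force: [0.5, -0.0, 0.6]
finger_gap: -0.0002
grip_force: 0.0
```

Request:
{"fn": "arm_command", "kwargs": {"steps": [-0.35, -0.32, 0, 0, 0, -0.05, -0.35, -0.32, 0, 0, 0, -0.05, -0.35, -0.32, 0, 0, 0, -0.05, -0.35, -0.32, 0, 0, 0, -0.05, -0.35, -0.32, 0, 0, 0, -0.05]}}

```text
clock: 2.45
tool_pos: [0.3795, 0.1749, 0.3419]
orientation: [-0.0, 0.095, 0.995, -0.0]
contact_force: [-0.6, 1.0, 0.3]
finger_gap: -0.0003
grip_force: 0.0
```

```bash
python3 - <<'E'
from plan import *
rows([(np.array([.50,-.06,.33]),ori(90))])
E
```

```text
t 2.45 p [0.3795 0.1749 0.3419] F [-0.5789  0.9617  0.2818] j [ 0.2308  0.0229  0.076   1.6241 -0.0004  0.4219]
to [ 0.5  -0.06  0.33] row [-0.3259, -0.4155, 0.024, -0.0003, -0.0001, -0.0576]
```

Request:
{"fn": "arm_command", "kwargs": {"steps": [-0.326, -0.416, 0.024, 0, 0, -0.058, -0.326, -0.416, 0.024, 0, 0, -0.058, -0.326, -0.416, 0.024, 0, 0, -0.058, -0.326, -0.416, 0.024, 0, 0, -0.058, -0.326, -0.416, 0.024, 0, 0, -0.058]}}

```text
clock: 3.08
tool_pos: [0.5009, -0.0592, 0.329]
orientation: [-0.001, 0.051, 0.999, 0.0]
contact_force: [0.0, -0.2, -1.2]
finger_gap: 0.0004
grip_force: 0.0
```

Request:
{"fn": "arm_command", "kwargs": {"steps": [-0.04, 0.0, 0.1, -0.4, 0, 0, -0.04, 0.0, 0.1, -0.4, 0, 0, -0.07, 0.0, 0.1, -0.6, 0, 0, -0.07, 0.0, 0.1, -0.6, 0, 0, -0.07, 0.0, 0.1, -0.6, 0, 0]}}

```text
clock: 3.7
tool_pos: [0.535, -0.06, 0.2806]
orientation: [0.022, 0.045, 0.898, 0.437]
contact_force: [0.7, 1.9, -0.3]
finger_gap: 0.0001
grip_force: 0.0
```

```bash
python3 - <<'E'
from plan import *
rows([(W(.03,YM,.25),ori(20)),(W(.03,YM,.078),ori(20))])
E
```

```text
t 3.7 p [ 0.535  -0.06    0.2806] F [ 0.6571  1.9164 -0.2584] j [-0.6859  0.4625  0.1609  1.8832  0.7142 -0.8224]
to [ 0.5397 -0.0266  0.25  ] row [-0.0027, -0.0064, 0.0909, -0.2111, -0.0032, 0.002]
to [ 0.5397 -0.0266  0.078 ] row [-0.0026, -0.277, 0.3033, -0.2111, -0.0032, 0.002]
```

Request:
{"fn": "arm_command", "kwargs": {"steps": [-0.003, -0.006, 0.06, -0.211, -0.003, 0.002, -0.003, -0.006, 0.06, -0.211, -0.003, 0.002, -0.003, -0.006, 0.06, -0.211, -0.003, 0.002]}}

```text
clock: 4.08
tool_pos: [0.5351, -0.0276, 0.2422]
orientation: [0.033, 0.049, 0.823, 0.565]
contact_force: [-0.9, 0.2, 0.6]
finger_gap: 0.0002
grip_force: 0.0
```

```bash
python3 - <<'E'
from plan import *
rows([(W(.03,YM,.078),ori(20)),hook(0,20,gap=.012),hook(0,20,gap=.003)])
E
```

```text
t 4.075 p [ 0.5351 -0.0276  0.2422] F [-0.875   0.1872  0.6372] j [-0.7144  0.5938  0.0014  1.9477  0.8821 -1.0824]
to [ 0.5397 -0.0266  0.078 ] row [-0.0092, -0.3054, 0.121, -0.0125, 0.0084, -0.0039]
to [0.5472 0.045  0.0876] row [-0.0072, -0.2356, 0.2484, -0.0125, 0.0084, -0.0039]
to [0.5475 0.0481 0.0961] row [-0.0071, -0.2176, 0.2481, -0.0125, 0.0084, -0.0039]
```

Request:
{"fn": "arm_command", "kwargs": {"steps": [-0.009, -0.1, 0.04, -0.012, 0.008, -0.004, -0.009, -0.2, 0.08, -0.012, 0.008, -0.004, -0.009, -0.305, 0.121, -0.012, 0.008, -0.004, -0.009, -0.305, 0.121, -0.012, 0.008, -0.004]}}

```text
clock: 4.58
tool_pos: [0.5411, -0.0275, 0.0795]
orientation: [0.031, 0.042, 0.819, 0.571]
contact_force: [0.3, 0.0, 0.9]
finger_gap: -0.0003
grip_force: 0.0
```

```bash
python3 - <<'E'
from plan import *
rows([(W(.03,YM,.078),ori(20)),hook(0,20,gap=.012),hook(0,20,gap=.003)])
p=read_camera("side");save(p,"s1")
E
```

```text
t 4.575 p [ 0.5411 -0.0275  0.0795] F [0.3449 0.0122 0.9344] j [-0.7063  0.7883 -0.1146  1.66    0.8849 -1.107 ]
to [ 0.5397 -0.0266  0.078 ] row [0.0031, -0.0022, 0.0024, -0.0031, 0.0005, 0.0027]
to [0.5472 0.045  0.0876] row [0.0029, 0.0657, 0.1308, -0.0031, 0.0005, 0.0027]
to [0.5475 0.0481 0.0961] row [0.0028, 0.0837, 0.1307, -0.0031, 0.0005, 0.0027]
```

View pics/s1.png

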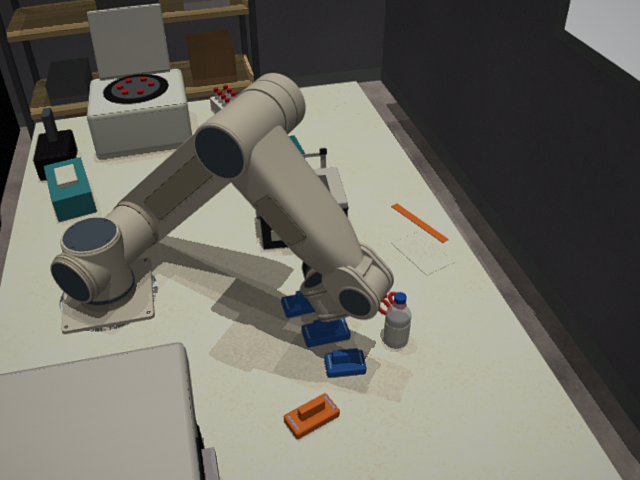

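The forearm and wrist hang over the bricks at about (345,290) with the bottle just clear. The gripper points at the cooler front. I'll advance under the lip.

Request:
{"fn": "arm_command", "kwargs": {"steps": [0.003, 0.022, 0.044, -0.003, 0, 0.003, 0.003, 0.044, 0.088, -0.003, 0, 0.003, 0.003, 0.066, 0.131, -0.003, 0, 0.003, 0.003, 0.066, 0.131, -0.003, 0, 0.003, 0.003, 0.083, 0.131, -0.003, 0, 0.003]}}

```text
clock: 5.25
tool_pos: [0.5476, 0.0476, 0.0979]
orientation: [0.032, 0.043, 0.818, 0.572]
contact_force: [0.6, -0.3, 0.4]
finger_gap: -0.0002
grip_force: 0.0
```

```bash
python3 - <<'E'
from plan import *
rows([hook(0,20,gap=0)]+[hook(t,max(20,t),gap=0) for t in (4,8,14,20,26)])
E
```

```text
t 5.25 p [0.5476 0.0476 0.0979] F [ 0.6212 -0.2908  0.4291] j [-0.5985  0.7156 -0.2066  1.5602  0.9773 -1.0041]
to [0.5476 0.0491 0.0989] row [0.0003, 0.003, 0.0021, -0.0004, 0.0024, 0.002]
to [0.5477 0.0496 0.1131] row [0.0002, 0.0301, -0.0067, -0.0004, 0.0024, 0.002]
to [0.5478 0.0511 0.1273] row [0.0001, 0.0577, -0.0136, -0.0004, 0.0024, 0.002]
to [0.5483 0.0551 0.1483] row [-0.0001, 0.0999, -0.0203, -0.0004, 0.0024, 0.002]
to [0.5489 0.0613 0.1687] row [-0.0002, 0.1425, -0.0226, -0.0004, 0.0024, 0.002]
to [0.5496 0.0676 0.1874] row [-0.0003, 0.182, -0.0236, 0.0694, 0.0025, 0.0018]
```

Each row is 1/8 s; I'll lift gently.

Request:
{"fn": "arm_command", "kwargs": {"steps": [0, 0.015, -0.002, 0, 0, 0, 0, 0.03, -0.006, 0, 0, 0, 0, 0.044, -0.01, 0, 0, 0, 0, 0.058, -0.013, 0, 0, 0, 0, 0.058, -0.013, 0, 0, 0]}}

```text
clock: 5.88
tool_pos: [0.5479, 0.0511, 0.1262]
orientation: [0.032, 0.043, 0.818, 0.573]
contact_force: [-0.3, 1.5, -0.1]
finger_gap: -0.0001
grip_force: 0.0
```

```bash
python3 - <<'E'
from plan import *
rows([hook(t,max(20,t),gap=0) for t in (8,14,20,26,32,38)])
E
```

```text
t 5.875 p [0.5479 0.0511 0.1262] F [-0.304   1.5382 -0.1099] j [-0.5934  0.6777 -0.192   1.6088  0.982  -0.998 ]
to [0.5478 0.0511 0.1273] row [0.0001, 0.002, -0.0007, 0.0001, 0.0027, 0.0012]
to [0.5483 0.0551 0.1483] row [-0.0001, 0.0442, -0.0074, 0.0001, 0.0027, 0.0012]
to [0.5489 0.0613 0.1687] row [-0.0001, 0.0868, -0.0096, 0.0001, 0.0027, 0.0012]
to [0.5496 0.0676 0.1874] row [-0.0002, 0.1263, -0.0106, 0.0699, 0.0027, 0.0011]
to [0.5504 0.0758 0.2053] row [-0.0003, 0.1657, -0.0074, 0.1397, 0.0028, 0.001]
to [0.5515 0.0858 0.2223] row [-0.0003, 0.2045, -0.0002, 0.2095, 0.0028, 0.0008]
```

Request:
{"fn": "arm_command", "kwargs": {"steps": [0, 0.015, -0.002, 0, 0, 0, 0, 0.03, -0.005, 0, 0, 0, 0, 0.044, -0.007, 0, 0, 0, 0, 0.044, -0.007, 0, 0, 0]}}

```text
clock: 6.38
tool_pos: [0.5483, 0.0555, 0.1482]
orientation: [0.032, 0.043, 0.818, 0.573]
contact_force: [-0.3, -0.6, -0.5]
finger_gap: 0.0001
grip_force: 0.0
```

```bash
cat > lid.py <<'E'
from plan import *
def lidang(name="top"):
    p=read_camera(name); w=np.ones((480,640),bool); q=pts(p,w)
    X=q@ex; Y=q@ey; m=(abs(Y-YM)<.115)&(q[:,2]>.1)&(q[:,2]<.45)&(X>.02)&(X<.45)
    d=np.degrees(np.arctan2(q[m,2]-ZH,XH-X[m])); r=np.hypot(q[m,2]-ZH,XH-X[m])
    off=Y[m]-YM
    for a,b in((-.115,-.07),(.07,.115)):
        k=(off>a)&(off<b)&(r>.1)&(r<.18)
        # top face lies 22 mm off the hinge plane
        th=d[k]-np.degrees(np.arcsin(.022/r[k])); th=th[(th>-10)&(th<130)]
        print(name,"side",a,len(th),np.percentile(th,[10,50,90]) if len(th) else "")
    return p
E
python3 - <<'E'
from lid import *
print(get_obs()["contact_force"])
lidang("top"); lidang("side")
E
```

```text
[-0.3008 -0.5728 -0.5469]
top side -0.115 539 [-1.7655 -0.4478  0.7342]
top side 0.07 583 [-1.6685 -0.4462  0.8623]
side side -0.115 0 
side side 0.07 324 [-6.2783 -0.5119  1.1544]
```

```bash
python3 - <<'E'
from plan import *
a=read_camera("top"); b=read_camera("side")
c=np.hstack([cv2.resize(a["frame"][170:330,180:340],(400,400),interpolation=2),cv2.resize(b["frame"][140:270,220:350],(400,400),interpolation=2)])
cv2.imwrite("pics/c1.png",c[:,:,::-1])
E
```

```text
(no output)
```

View pics/c1.png

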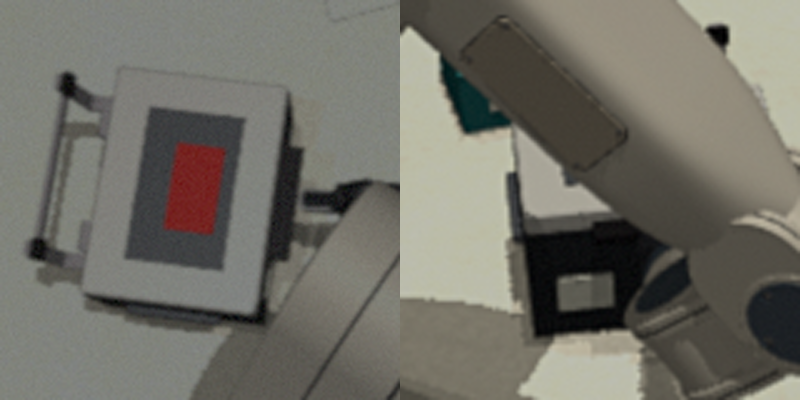

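```bash
python3 - <<'E'
from plan import *
p=read_camera("top"); m=np.zeros((480,640),bool); m[235:265,285:325]=1
q=pts(p,m); X=q@ex;Y=q@ey-YM; print("tcp",get_obs()["tool_pos"]@ex,get_obs()["tool_pos"]@ey-YM)
for y0 in np.arange(-.06,.07,.01):
    k=(abs(Y-y0)<.004)&(q[:,2]>.1); 
    i=np.argsort(X[k]); print(round(y0,3),[(round(a,3),round(b,3)) for a,b in zip(X[k][i],q[k,2][i])][:14])
E
```

```text
tcp 0.11234471753964079 0.00015781063427611208
-0.06 []
-0.05 []
-0.04 [(np.float64(0.097), np.float64(0.126)), (np.float64(0.097), np.float64(0.131)), (np.float64(0.098), np.float64(0.128)), (np.float64(0.1), np.float64(0.124)), (np.float64(0.1), np.float64(0.123)), (np.float64(0.101), np.float64(0.126)), (np.float64(0.102), np.float64(0.126)), (np.float64(0.103), np.float64(0.125)), (np.float64(0.103), np.float64(0.128)), (np.float64(0.105), np.float64(0.122)), (np.float64(0.105), np.float64(0.125)), (np.float64(0.106), np.float64(0.124)), (np.float64(0.107), np.float64(0.13)), (np.float64(0.108), np.float64(0.127))]
-0.03 [(np.float64(0.096), np.float64(0.131)), (np.float64(0.096), np.float64(0.123)), (np.float64(0.097), np.float64(0.127)), (np.float64(0.099), np.float64(0.125)), (np.float64(0.099), np.float64(0.126)), (np.float64(0.099), np.float64(0.123)), (np.float64(0.101), np.float64(0.129)), (np.float64(0.102), np.float64(0.13)), (np.float64(0.102), np.float64(0.124)), (np.float64(0.103), np.float64(0.129)), (np.float64(0.104), np.float64(0.128)), (np.float64(0.105), np.floa
[... 2908 characters left out ...]
3 [(np.float64(0.096), np.float64(0.122)), (np.float64(0.096), np.float64(0.126)), (np.float64(0.098), np.float64(0.128)), (np.float64(0.098), np.float64(0.128)), (np.float64(0.098), np.float64(0.129)), (np.float64(0.1), np.float64(0.127)), (np.float64(0.101), np.float64(0.126)), (np.float64(0.101), np.float64(0.13)), (np.float64(0.103), np.float64(0.129)), (np.float64(0.103), np.float64(0.123)), (np.float64(0.104), np.float64(0.127)), (np.float64(0.105), np.float64(0.128)), (np.float64(0.106), np.float64(0.128)), (np.float64(0.106), np.float64(0.125))]
0.04 [(np.float64(0.12), np.float64(0.133)), (np.float64(0.122), np.float64(0.139)), (np.float64(0.124), np.float64(0.142))]
0.05 []
0.06 []
```

```bash
python3 - <<'E'
from plan import *
p=read_camera("top"); m=np.zeros((480,640),bool); m[235:265,285:325]=1
q=pts(p,m); X=q@ex;Y=q@ey-YM
for x0 in np.arange(.03,.135,.006):
    k=(abs(X-x0)<.003)&(q[:,2]>.1)&(abs(Y)<.03); print(x0.round(3),k.sum(),[(round(float(a),3),round(float(b),3)) for a,b in zip(q[k,2],Y[k])][:9])
o=get_obs();q=o["orientation"];print(R.from_quat([q[1],q[2],q[3],q[0]]).as_matrix(),o["tool_pos"])
E
```

```text
0.03 7 [(0.235, -0.012), (0.236, -0.009), (0.235, -0.007), (0.24, -0.004), (0.237, -0.002), (0.239, 0.001), (0.24, 0.004)]
0.036 23 [(0.231, -0.012), (0.234, -0.012), (0.228, -0.01), (0.237, -0.009), (0.23, -0.007), (0.236, -0.006), (0.228, -0.005), (0.232, -0.005), (0.221, -0.004)]
0.042 29 [(0.214, -0.012), (0.223, -0.01), (0.227, -0.01), (0.217, -0.009), (0.222, -0.008), (0.228, -0.007), (0.218, -0.006), (0.226, -0.005), (0.224, -0.006)]
0.048 30 [(0.211, -0.012), (0.212, -0.012), (0.21, -0.01), (0.217, -0.009), (0.205, -0.008), (0.207, -0.008), (0.202, -0.006), (0.201, -0.007), (0.201, -0.004)]
0.054 31 [(0.205, -0.013), (0.198, -0.011), (0.206, -0.01), (0.195, -0.009), (0.201, -0.008), (0.199, -0.009), (0.198, -0.006), (0.202, -0.006), (0.201, -0.006)]
0.06 22 [(0.172, -0.01), (0.174, -0.01), (0.179, -0.007), (0.184, -0.006), (0.18, -0.004), (0.178, -0.005), (0.178, -0.002), (0.181, -0.002), (0.177, 0.001)]
0.066 22 [(0.164, -0.011), (0.17, -0.011), (0.176, -0.006), (0.177, -0.006), (0.178, -0.006), (0.176, -0.004), (0.179, -0.003), (0.177, -0.004), (0.176, -0.001)]
0.072 23 [(0
[... 1165 characters left out ...]
4, -0.029), (0.128, -0.025), (0.128, -0.025), (0.129, -0.022), (0.128, -0.023), (0.13, -0.02), (0.123, -0.021)]
0.12 60 [(0.139, -0.027), (0.133, -0.026), (0.126, -0.028), (0.138, -0.022), (0.129, -0.025), (0.143, -0.019), (0.135, -0.021), (0.128, -0.022), (0.136, -0.017)]
0.126 54 [(0.14, -0.029), (0.139, -0.03), (0.141, -0.026), (0.138, -0.027), (0.14, -0.027), (0.139, -0.024), (0.139, -0.024), (0.139, -0.025), (0.14, -0.021)]
0.132 22 [(0.139, -0.028), (0.136, -0.029), (0.139, -0.029), (0.141, -0.026), (0.142, -0.023), (0.137, -0.024), (0.134, -0.022), (0.138, -0.021), (0.138, -0.018)]
[[-0.9942  0.0346  0.1018]
 [ 0.1075  0.3397  0.9344]
 [-0.0022  0.9399 -0.3414]] [0.5481 0.0554 0.1475]
```

The camera shows the real fingertip about 19 mm short of the reported TCP, so the finger passed in front of the lip. The lid has not moved (0 degrees). I'll redo the hook with that offset.

```bash
cat >> plan.py <<'E'
L=.019
def hk(th,phi,s=.191,gap=0,hf=.009):
    p,M=hook(th,phi,s,gap,hf); return p+L*M[:,2],M
E
python3 - <<'E'
from plan import *
p=np.array(get_obs()["tool_pos"]); g,M=hk(0,20,gap=.012)
rows([(p-.035*ex,M),(g-.045*ex,M),(g,M),hk(0,20,gap=.002)])
E
```

```text
t 6.675 p [0.5481 0.0554 0.1475] F [0.5086 0.0133 0.3849] j [-0.5868  0.6495 -0.1802  1.6437  0.9871 -0.9908]
to [0.5445 0.0206 0.1475] row [-0.0002, -0.0239, -0.0658, 0.0004, 0.0024, 0.0007]
to [0.5443 0.0171 0.0873] row [-0.0003, -0.1394, -0.0312, 0.0004, 0.0024, 0.0007]
to [0.549  0.0618 0.0873] row [0.0, -0.1087, 0.0534, 0.0004, 0.0024, 0.0007]
to [0.5493 0.0652 0.0967] row [-0.0, -0.0887, 0.0534, 0.0004, 0.0024, 0.0007]
```

Request:
{"fn": "arm_command", "kwargs": {"steps": [0, -0.024, -0.066, 0, 0.002, 0, 0, -0.08, -0.05, 0, 0.002, 0, 0, -0.14, -0.031, 0, 0.002, 0, 0, -0.14, -0.031, 0, 0.002, 0, 0, -0.125, 0.01, 0, 0.002, 0]}}

```text
clock: 7.3
tool_pos: [0.5471, 0.038, 0.0877]
orientation: [0.031, 0.043, 0.818, 0.573]
contact_force: [-0.1, 0.1, -0.8]
finger_gap: 0.0001
grip_force: 0.0
```

Request:
{"fn": "arm_command", "kwargs": {"steps": [0, 0.008, 0.022, 0, 0, 0, 0, 0.016, 0.043, 0, 0, 0, 0, 0.016, 0.043, 0, 0, 0]}}

```text
clock: 7.68
tool_pos: [0.5488, 0.0624, 0.088]
orientation: [0.031, 0.042, 0.818, 0.573]
contact_force: [0.2, -0.1, 0.2]
finger_gap: -0.0001
grip_force: 0.0
```

```bash
python3 - <<'E'
from plan import *
rows([hk(t,max(20,t)) for t in (0,4,8,12,16,20)])
p=read_camera("top"); m=np.zeros((480,640),bool); m[235:265,285:325]=1
q=pts(p,m); X=q@ex;Y=q@ey-YM
for x0 in np.arange(.066,.11,.006):
    k=(abs(X-x0)<.003)&(q[:,2]>.07)&(abs(Y)<.008); print(x0.round(3),k.sum(),np.round(q[k,2][:9],3))
E
```

```text
t 7.675 p [0.5488 0.0624 0.088 ] F [ 0.2246 -0.1278  0.162 ] j [-0.5746  0.7212 -0.2262  1.5177  0.9931 -0.981 ]
to [0.5494 0.0659 0.0986] row [-0.0005, 0.0224, -0.0006, 0.0001, -0.0002, 0.0016]
to [0.5495 0.0664 0.1128] row [-0.0006, 0.0495, -0.0094, 0.0001, -0.0002, 0.0016]
to [0.5496 0.0679 0.127 ] row [-0.0006, 0.0771, -0.0162, 0.0001, -0.0002, 0.0016]
to [0.5499 0.0704 0.141 ] row [-0.0007, 0.1052, -0.0212, 0.0001, -0.0002, 0.0016]
to [0.5502 0.0738 0.1548] row [-0.0008, 0.1335, -0.0242, 0.0001, -0.0002, 0.0016]
to [0.5507 0.0782 0.1684] row [-0.0008, 0.162, -0.0251, 0.0001, -0.0002, 0.0016]
0.066 15 [0.12  0.124 0.123 0.123 0.12  0.121 0.139 0.117 0.118]
0.072 13 [0.118 0.118 0.121 0.117 0.115 0.118 0.116 0.117 0.117]
0.078 12 [0.116 0.116 0.115 0.112 0.113 0.113 0.114 0.114 0.115]
0.084 15 [0.115 0.113 0.109 0.113 0.11  0.115 0.115 0.117 0.118]
0.09 16 [0.112 0.113 0.113 0.112 0.11  0.11  0.111 0.107 0.112]
0.096 16 [0.126 0.125 0.109 0.13  0.1   0.11  0.124 0.098 0.132]
0.102 14 [0.127 0.128 0.125 0.125 0.129 0.13  0.124 0.128 0.13 ]
0.108 15 [0.126 0.131 0.127 0.124 0.127 0.129 0.129 0.13  0.13 ]
```

Request:
{"fn": "arm_command", "kwargs": {"steps": [0, 0.011, 0, 0, 0, 0.001, 0, 0.022, -0.001, 0, 0, 0.001, 0, 0.036, -0.005, 0, 0, 0.001, 0, 0.05, -0.01, 0, 0, 0.001, 0, 0.05, -0.01, 0, 0, 0.001]}}

```text
clock: 8.35
tool_pos: [0.5495, 0.065, 0.1131]
orientation: [0.031, 0.043, 0.818, 0.573]
contact_force: [-0.7, -6.1, 0.0]
finger_gap: -0.0001
grip_force: 2.8
```

```bash
python3 - <<'E'
from lid import *
rows([hk(t,max(20,t)) for t in (4,8,12,16,20,25)])
lidang("top")
E
```

```text
t 8.35 p [0.5495 0.065  0.1131] F [-0.7041 -6.0975  0.0488] j [-0.5705  0.6862 -0.2137  1.5588  0.9976 -0.9725]
to [0.5495 0.0664 0.1128] row [0.0004, 0.0004, 0.0028, -0.0001, 0.0009, 0.0005]
to [0.5496 0.0679 0.127 ] row [0.0004, 0.0281, -0.0041, -0.0001, 0.0009, 0.0005]
to [0.5499 0.0704 0.141 ] row [0.0004, 0.0561, -0.009, -0.0001, 0.0009, 0.0005]
to [0.5502 0.0738 0.1548] row [0.0003, 0.0844, -0.012, -0.0001, 0.0009, 0.0005]
to [0.5507 0.0782 0.1684] row [0.0003, 0.1129, -0.013, -0.0001, 0.0009, 0.0005]
to [0.5512 0.0831 0.1825] row [0.0003, 0.1429, -0.0132, 0.0581, 0.001, 0.0004]
top side -0.115 552 [1.1692 2.6024 3.9127]
top side 0.07 597 [1.33   2.6758 3.8621]
```

Request:
{"fn": "arm_command", "kwargs": {"steps": [0, 0.004, -0.01, 0, 0, 0, 0, 0.018, -0.016, 0, 0, 0, 0, 0.03, -0.018, 0, 0, 0, 0, 0.03, -0.018, 0, 0, 0]}}

```text
clock: 8.9
tool_pos: [0.549, 0.0618, 0.1305]
orientation: [0.031, 0.043, 0.818, 0.573]
contact_force: [-1.8, -7.1, 0.2]
finger_gap: 0.0001
grip_force: 3.2
```

```bash
python3 - <<'E'
from lid import *
rows([hk(t,max(20,t),s=.196) for t in (8,12,16,20,25)])
lidang("top");p=lidang("side");save(p,"s2")
E
```

```text
t 8.9 p [0.549  0.0618 0.1305] F [-1.8192 -7.099   0.2371] j [-0.5756  0.6665 -0.1978  1.5996  0.9933 -0.9785]
to [0.5491 0.0632 0.1287] row [0.0002, -0.0024, 0.0039, -0.0002, 0.0007, 0.0004]
to [0.5494 0.0657 0.1427] row [0.0001, 0.0256, -0.001, -0.0002, 0.0007, 0.0004]
to [0.5497 0.0691 0.1565] row [0.0001, 0.0539, -0.004, -0.0002, 0.0007, 0.0004]
to [0.5502 0.0735 0.1701] row [0.0001, 0.0824, -0.005, -0.0002, 0.0007, 0.0004]
to [0.5507 0.0786 0.1846] row [0.0001, 0.1133, -0.0053, 0.058, 0.0008, 0.0004]
top side -0.115 573 [4.4623 6.2587 7.4637]
top side 0.07 619 [4.6615 6.2607 7.4098]
side side -0.115 0 
side side 0.07 292 [-8.1381  5.6541  7.186 ]
```

The lid is at 6.5 degrees. The load lies along the finger normal (the grip sensor agrees), so it's a proper hook. Continuing along the arc.

```bash
python3 - <<'E'
from plan import *
rows([hk(t,max(20,t),s=.194) for t in (10,14,18,22,27,31,35,39,43,47,51)])
E
```

```text
t 9.0 p [0.549  0.0618 0.1304] F [-1.7947 -4.8951  0.5047] j [-0.5757  0.6668 -0.1979  1.5994  0.9934 -0.9785]
to [0.5494 0.0662 0.135 ] row [0.0001, 0.0118, 0.0051, -0.0001, 0.0008, 0.0002]
to [0.5497 0.0691 0.149 ] row [0.0001, 0.04, 0.0012, -0.0001, 0.0008, 0.0002]
to [0.5501 0.0731 0.1627] row [0.0001, 0.0684, -0.0008, -0.0001, 0.0008, 0.0002]
to [0.5506 0.0772 0.1752] row [0.0001, 0.0949, -0.0015, 0.0232, 0.0008, 0.0002]
to [0.5512 0.0828 0.1894] row [0.0001, 0.1255, -0.0007, 0.0814, 0.0008, 0.0002]
to [0.5517 0.0882 0.2004] row [0.0001, 0.1498, 0.0019, 0.1279, 0.0008, 0.0002]
to [0.5524 0.0943 0.211 ] row [0.0001, 0.1739, 0.0062, 0.1744, 0.0008, 0.0001]
to [0.5531 0.1011 0.2211] row [0.0001, 0.1976, 0.0121, 0.221, 0.0008, 0.0001]
to [0.5539 0.1086 0.2308] row [0.0001, 0.2209, 0.0197, 0.2675, 0.0008, 0.0001]
to [0.5547 0.1167 0.2398] row [0.0001, 0.2435, 0.0289, 0.3141, 0.0008, 0.0001]
to [0.5557 0.1255 0.2483] row [0.0001, 0.2655, 0.0396, 0.3606, 0.0008, 0.0]
```

Request:
{"fn": "arm_command", "kwargs": {"steps": [0, 0.012, 0.003, 0, 0.001, 0, 0, 0.04, 0.001, 0, 0.001, 0, 0, 0.068, -0.001, 0, 0.001, 0, 0, 0.095, -0.002, 0.023, 0.001, 0, 0, 0.126, -0.001, 0.081, 0.001, 0]}}

```text
clock: 9.62
tool_pos: [0.5513, 0.0787, 0.1895]
orientation: [0.028, 0.047, 0.852, 0.52]
contact_force: [-19.2, -36.0, 14.6]
finger_gap: 0.0002
grip_force: 20.1
```

```bash
python3 - <<'E'
from lid import *
lidang("top")
rows([hk(t,max(20,t),s=.194) for t in (31,35,39,43,47,51)])
E
```

```text
top side -0.115 632 [-7.4865 24.316  25.4529]
top side 0.07 582 [23.1321 24.3301 25.3367]
t 9.675 p [0.5515 0.0804 0.1933] F [-16.8093 -31.048   18.8436] j [-0.5179  0.4992 -0.1549  1.5672  0.9495 -0.7559]
to [0.5517 0.0882 0.2004] row [0.0011, 0.0198, 0.0072, 0.0396, 0.0025, 0.0011]
to [0.5524 0.0943 0.211 ] row [0.0011, 0.0443, 0.0083, 0.0861, 0.0025, 0.001]
to [0.5531 0.1011 0.2211] row [0.001, 0.0686, 0.011, 0.1327, 0.0025, 0.0009]
to [0.5539 0.1086 0.2308] row [0.001, 0.0926, 0.0155, 0.1792, 0.0026, 0.0009]
to [0.5547 0.1167 0.2398] row [0.001, 0.1163, 0.0216, 0.2258, 0.0026, 0.0008]
to [0.5557 0.1255 0.2483] row [0.001, 0.1395, 0.0293, 0.2723, 0.0026, 0.0007]
```

Request:
{"fn": "arm_command", "kwargs": {"steps": [0, 0, 0, 0, 0, 0, 0, 0, 0, 0, 0, 0]}}

```text
clock: 9.93
tool_pos: [0.5514, 0.0797, 0.1913]
orientation: [0.029, 0.045, 0.852, 0.52]
contact_force: [-18.0, -43.5, 20.7]
finger_gap: 0.0001
grip_force: 24.3
```

```bash
python3 - <<'E'
from lid import *
a=lidang("top");o=get_obs();print(o["contact_force"],o["wrist_torque"],o["grip_force"],o["tool_pos"])
b=read_camera("side")
c=np.hstack([cv2.resize(a["frame"][170:330,180:340],(400,400),interpolation=2),cv2.resize(b["frame"][140:270,220:350],(400,400),interpolation=2)])
cv2.imwrite("pics/c2.png",c[:,:,::-1])
E
```

```text
top side -0.115 646 [-7.6949 24.8546 26.0962]
top side 0.07 584 [23.7236 25.0419 26.0392]
[-17.4826 -42.666   21.4718] [-0.7849  1.301   2.5473] 24.294132376089692 [0.5514 0.0797 0.1911]
```

View pics/c2.png

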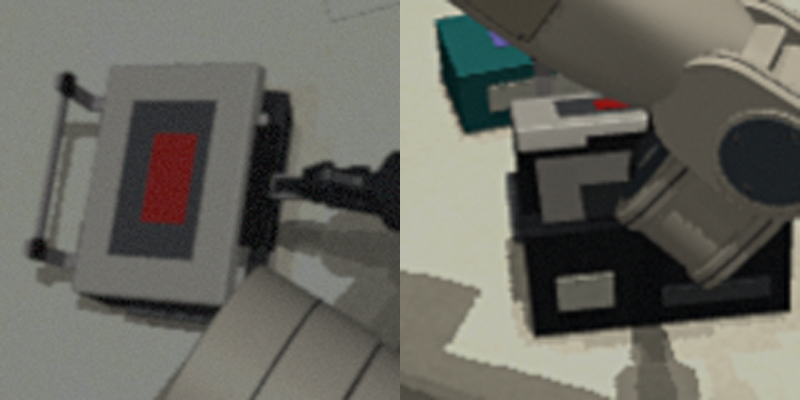

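The force is purely axial, normal to the lip's front face. So the tip is pressing the front face and lifting by friction, not hooked, and the real tip is about 25 mm behind the reported TCP. I'll lower the lid gently back the same way and hook deeper.

```bash
python3 - <<'E'
from plan import *
p0,M0=hk(27,27,s=.194)
rows([hk(t,max(20,t),s=.1965) for t in (27,22,18,14,10,7)],p0,M0)
p0,M0=hk(7,20,s=.1965)
rows([hk(t,20,s=.1965) for t in (4,1,-1)],p0,M0)
E
```

```text
t 10.025 p [0.5513 0.0796 0.191 ] F [-17.7511 -41.9414  20.3571] j [-0.5209  0.5064 -0.1573  1.5705  0.953  -0.7667]
to [0.5509 0.0806 0.1906] row [-0.0, 0.0, -0.005, 0.0, 0.0, 0.0]
to [0.5503 0.0749 0.1761] row [0.0, -0.0309, -0.0021, -0.0582, 0.0, 0.0]
to [0.5499 0.0707 0.1635] row [-0.0, -0.0572, 0.0018, -0.0814, 0.0, -0.0]
to [0.5495 0.0668 0.1498] row [0.0, -0.0852, 0.0073, -0.0814, 0.0, -0.0]
to [0.5492 0.0639 0.1359] row [-0.0, -0.1127, 0.0146, -0.0814, 0.0, -0.0]
to [0.549  0.0623 0.1253] row [-0.0, -0.133, 0.0214, -0.0814, 0.0, -0.0]
t 10.025 p [0.5513 0.0796 0.191 ] F [-17.7511 -41.9414  20.3571] j [-0.5209  0.5064 -0.1573  1.5705  0.953  -0.7667]
to [0.5489 0.0613 0.1147] row [0.0, -0.0207, 0.0053, 0.0, 0.0, 0.0]
to [0.5489 0.0608 0.104 ] row [0.0, -0.0411, 0.0118, 0.0, 0.0, 0.0]
to [0.5489 0.0608 0.0969] row [0.0, -0.0544, 0.0166, 0.0, 0.0, 0.0]
```

Request:
{"fn": "arm_command", "kwargs": {"steps": [0, 0, -0.004, 0, 0, 0, 0, -0.031, -0.002, -0.058, 0, 0, 0, -0.057, 0.002, -0.081, 0, 0, 0, -0.085, 0.007, -0.081, 0, 0, 0, -0.113, 0.015, -0.081, 0, 0]}}

```text
clock: 10.65
tool_pos: [0.5493, 0.0627, 0.1353]
orientation: [0.03, 0.043, 0.818, 0.573]
contact_force: [-4.8, -13.1, 1.6]
finger_gap: 0.0001
grip_force: 7.2
```

Request:
{"fn": "arm_command", "kwargs": {"steps": [0, -0.02, 0.007, 0, 0, 0, 0, -0.041, 0.012, 0, 0, 0, 0, -0.061, 0.018, 0, 0, 0, 0, -0.07, 0.022, 0, 0, 0]}}

```text
clock: 11.15
tool_pos: [0.5492, 0.0622, 0.099]
orientation: [0.03, 0.043, 0.818, 0.573]
contact_force: [-0.2, -0.3, 0.3]
finger_gap: 0.0002
grip_force: 0.0
```

```bash
python3 - <<'E'
from lid import *
lidang("top")
rows([])
E
```

```text
top side -0.115 540 [-1.7532 -0.5836  0.7584]
top side 0.07 592 [-1.7125 -0.4701  0.7394]
t 11.2 p [0.549  0.0626 0.0985] F [-1.1837  0.9628 -0.9942] j [-0.5742  0.7079 -0.2195  1.5385  0.9938 -0.9783]
```

```bash
sed -i 's/^L=.019/L=.025/' plan.py; python3 - <<'E'
from plan import *
g,M=hk(0,20,s=.188,gap=.012)
rows([(g-.02*ex,M),(g,M),hk(0,20,s=.188),hk(4,20,s=.188)])
E
```

```text
t 11.2 p [0.549  0.0626 0.0985] F [-1.1837  0.9628 -0.9942] j [-0.5742  0.7079 -0.2195  1.5385  0.9938 -0.9783]
to [0.5478 0.0504 0.0842] row [-0.0001, -0.0353, -0.0135, 0.0006, -0.0003, -0.0005]
to [0.5499 0.0703 0.0842] row [-0.0001, -0.0216, 0.0241, 0.0006, -0.0003, -0.0005]
to [0.5503 0.0743 0.0955] row [-0.0001, 0.0024, 0.0242, 0.0006, -0.0003, -0.0005]
to [0.5503 0.0748 0.1098] row [-0.0001, 0.0294, 0.0154, 0.0006, -0.0003, -0.0005]
```

Request:
{"fn": "arm_command", "kwargs": {"steps": [0, -0.04, -0.016, 0, 0, 0, 0, -0.04, -0.016, 0, 0, 0, 0, -0.032, 0.006, 0, 0, 0, 0, -0.023, 0.024, 0, 0, 0, 0, -0.023, 0.024, 0, 0, 0]}}

```text
clock: 11.82
tool_pos: [0.5495, 0.0714, 0.0844]
orientation: [0.029, 0.042, 0.818, 0.573]
contact_force: [-0.5, -0.1, -0.4]
finger_gap: 0.0001
grip_force: 0.0
```

Request:
{"fn": "arm_command", "kwargs": {"steps": [0, 0.012, 0, 0, 0, 0, 0, 0.025, -0.002, 0, 0, 0, 0, 0.04, -0.006, 0, 0, 0, 0, 0.052, -0.009, 0, 0, 0, 0, 0.052, -0.009, 0, 0, 0]}}

```text
clock: 12.45
tool_pos: [0.5504, 0.0745, 0.1105]
orientation: [0.03, 0.043, 0.818, 0.573]
contact_force: [-0.1, -0.7, -0.7]
finger_gap: -0.0
grip_force: 0.5
```

```bash
python3 - <<'E'
from lid import *
lidang("top")
rows([hk(t,max(20,t),s=.188) for t in (4,8,12,16)])
E
```

```text
top side -0.115 562 [3.4509 4.9108 6.0402]
top side 0.07 617 [3.5151 4.8197 6.07  ]
t 12.5 p [0.5504 0.0746 0.1102] F [ 0.151  -1.5626 -0.0587] j [-0.5548  0.685  -0.2246  1.5366  1.0088 -0.9559]
to [0.5503 0.0748 0.1098] row [0.0001, -0.0007, 0.0007, 0.0004, -0.0002, 0.0001]
to [0.5505 0.0763 0.1239] row [0.0001, 0.027, -0.0062, 0.0004, -0.0002, 0.0001]
to [0.5508 0.0788 0.1379] row [0.0001, 0.055, -0.0111, 0.0004, -0.0002, 0.0001]
to [0.5511 0.0822 0.1517] row [0.0001, 0.0833, -0.0141, 0.0004, -0.0002, 0.0001]
```

Properly hooked now: lid at about 5 degrees with only about 1 N.

Request:
{"fn": "arm_command", "kwargs": {"steps": [0, 0.014, -0.003, 0, 0, 0, 0, 0.027, -0.006, 0, 0, 0, 0, 0.041, -0.009, 0, 0, 0, 0, 0.055, -0.011, 0, 0, 0, 0, 0.083, -0.014, 0, 0, 0]}}

```text
clock: 13.12
tool_pos: [0.5509, 0.0825, 0.1517]
orientation: [0.029, 0.043, 0.818, 0.573]
contact_force: [0.7, 0.9, -4.2]
finger_gap: -0.0002
grip_force: 1.4
```

```bash
python3 - <<'E'
from lid import *
lidang("top")
rows([hk(t,max(20,t),s=.188) for t in (16,20,23,26,29,32,35)])
E
```

```text
top side -0.115 628 [-7.0668 16.5901 17.8852]
top side 0.07 652 [11.4352 16.6654 17.8734]
t 13.175 p [0.5511 0.0828 0.1535] F [-0.8803  0.8801 -0.7282] j [-0.5414  0.6264 -0.1992  1.607   1.0182 -0.9402]
to [0.5511 0.0822 0.1517] row [-0.0002, -0.0036, 0.0, 0.0002, -0.0007, 0.0003]
to [0.5516 0.0866 0.1653] row [-0.0002, 0.0248, -0.0009, 0.0002, -0.0007, 0.0003]
to [0.5519 0.0892 0.1734] row [-0.0002, 0.0419, -0.0014, 0.0351, -0.0006, 0.0003]
to [0.5522 0.0923 0.1814] row [-0.0002, 0.059, -0.001, 0.07, -0.0006, 0.0003]
to [0.5525 0.0958 0.1892] row [-0.0002, 0.0761, 0.0003, 0.1049, -0.0006, 0.0003]
to [0.553  0.0997 0.1967] row [-0.0002, 0.093, 0.0025, 0.1398, -0.0006, 0.0004]
to [0.5534 0.104  0.2041] row [-0.0002, 0.1098, 0.0055, 0.1747, -0.0006, 0.0004]
```

Request:
{"fn": "arm_command", "kwargs": {"steps": [0, 0.025, -0.001, 0, 0, 0, 0, 0.042, -0.001, 0.035, 0, 0, 0, 0.059, -0.001, 0.07, 0, 0, 0, 0.076, 0, 0.105, 0, 0, 0, 0.093, 0.003, 0.14, 0, 0]}}

```text
clock: 13.8
tool_pos: [0.5527, 0.0995, 0.1953]
orientation: [0.025, 0.046, 0.874, 0.483]
contact_force: [-0.6, -3.3, -0.9]
finger_gap: -0.0001
grip_force: 1.3
```

```bash
python3 - <<'E'
from lid import *
lidang("top")
rows([hk(t,max(20,t),s=.188) for t in (32,36,40,44,48,52)])
p0,M0=hk(52,52,s=.188)
rows([hk(t,max(20,t),s=.188) for t in (56,60,64,68,71)],p0,M0)
E
```

```text
top side -0.115 672 [-8.1821 32.1181 33.2691]
top side 0.07 722 [-8.2178 32.0369 33.0946]
t 13.85 p [0.553  0.1002 0.1972] F [ 0.0318  1.0923 -0.554 ] j [-0.462   0.439  -0.16    1.4766  0.9143 -0.6121]
to [0.553  0.0997 0.1967] row [-0.0001, -0.0012, -0.0003, -0.0034, 0.0003, 0.0018]
to [0.5536 0.1056 0.2065] row [-0.0001, 0.0216, -0.0009, 0.0432, 0.0004, 0.0018]
to [0.5542 0.112  0.2159] row [-0.0002, 0.0444, 0.0002, 0.0897, 0.0005, 0.0018]
to [0.555  0.1191 0.2248] row [-0.0002, 0.067, 0.0028, 0.1363, 0.0005, 0.0018]
to [0.5558 0.1268 0.2331] row [-0.0003, 0.0894, 0.0069, 0.1828, 0.0006, 0.0018]
to [0.5567 0.1351 0.2409] row [-0.0004, 0.1115, 0.0127, 0.2293, 0.0007, 0.0018]
t 13.85 p [0.553  0.1002 0.1972] F [ 0.0318  1.0923 -0.554 ] j [-0.462   0.439  -0.16    1.4766  0.9143 -0.6121]
to [0.5576 0.1439 0.2481] row [0.0, 0.0228, -0.0005, 0.0465, 0.0, -0.0]
to [0.5586 0.1532 0.2547] row [0.0, 0.0455, 0.0007, 0.0931, -0.0, -0.0]
to [0.5596 0.1629 0.2606] row [0.0, 0.0682, 0.0034, 0.1396, 0.0, 0.0]
to [0.5606 0.1729 0.2658] row [0.0, 0.0906, 0.0077, 0.1862, 0.0, 0.0]
to [0.5615 0.1807 0.2692] row [0.0, 0.1071, 0.0119, 0.2211, 0.0, -0.0]
```

Request:
{"fn": "arm_command", "kwargs": {"steps": [0, 0.022, -0.001, 0.043, 0, 0, 0, 0.044, 0, 0.09, 0, 0, 0, 0.067, 0.003, 0.136, 0, 0.001, 0, 0.089, 0.007, 0.183, 0, 0.001, 0, 0.112, 0.013, 0.229, 0.001, 0.002]}}

```text
clock: 14.48
tool_pos: [0.556, 0.1345, 0.239]
orientation: [0.015, 0.05, 0.944, 0.327]
contact_force: [-0.2, -1.1, -2.1]
finger_gap: 0.0001
grip_force: 1.1
```

Request:
{"fn": "arm_command", "kwargs": {"steps": [0, 0.023, 0, 0.047, 0, 0, 0, 0.046, 0.001, 0.093, 0, 0, 0, 0.068, 0.003, 0.14, 0, 0, 0, 0.091, 0.008, 0.186, 0, 0, 0, 0.107, 0.012, 0.221, 0, 0]}}

```text
clock: 15.1
tool_pos: [0.5606, 0.1804, 0.2675]
orientation: [0.007, 0.051, 0.985, 0.167]
contact_force: [-0.2, -1.7, -0.6]
finger_gap: -0.0002
grip_force: 0.7
```

```bash
python3 - <<'E'
from lid import *
lidang("top");lidang("side")
rows([hk(t,min(80,t),s=.180) for t in (71,75,79,83,87,90,92)])
E
```

```text
top side -0.115 48 [-8.6923 -7.8778 -6.9032]
top side 0.07 0 
side side -0.115 455 [-8.3299 62.3422 66.0761]
side side 0.07 456 [-8.1829 62.2834 65.7695]
t 15.2 p [0.5608 0.1814 0.2677] F [-0.1344 -0.1217  0.4576] j [-0.0134  0.2567  0.126   1.4125  0.3365  0.0938]
to [0.5617 0.1833 0.2616] row [-0.0016, -0.0002, 0.0128, 0.0039, -0.0028, 0.001]
to [0.5628 0.1934 0.2654] row [-0.0016, 0.0215, 0.0125, 0.0505, -0.0028, 0.0011]
to [0.5639 0.2038 0.2684] row [-0.0016, 0.0431, 0.0136, 0.097, -0.0027, 0.0012]
to [0.5651 0.2156 0.2705] row [-0.0017, 0.067, 0.0177, 0.1087, -0.0027, 0.0012]
to [0.5664 0.2281 0.2716] row [-0.0017, 0.0914, 0.0239, 0.1087, -0.0027, 0.0012]
to [0.5674 0.2375 0.2718] row [-0.0018, 0.1093, 0.0297, 0.1087, -0.0027, 0.0012]
to [0.5681 0.2437 0.2717] row [-0.0018, 0.1211, 0.034, 0.1087, -0.0027, 0.0012]
```

Request:
{"fn": "arm_command", "kwargs": {"steps": [0, 0.021, 0.006, 0.05, 0, 0, 0, 0.043, 0.01, 0.097, 0, 0, 0, 0.067, 0.017, 0.109, 0, 0, 0, 0.091, 0.024, 0.109, 0, 0, 0, 0.109, 0.03, 0.109, 0, 0]}}

```text
clock: 15.82
tool_pos: [0.5672, 0.2363, 0.2705]
orientation: [0.002, 0.052, 0.995, 0.087]
contact_force: [-1.0, -1.2, 0.3]
finger_gap: 0.0002
grip_force: 0.5
```

```bash
python3 - <<'E'
from lid import *
b=read_camera("side");save(b,"s3")
rows([hk(t,80,s=.175) for t in (90,92,94,96,98,100,102,104,106)])
E
```

```text
t 15.875 p [0.5672 0.2371 0.2704] F [ 0.0316  0.8109 -0.2875] j [0.1705 0.3161 0.2495 1.4608 0.1696 0.2791]
to [0.5674 0.2375 0.2668] row [-0.0004, -0.0005, 0.0072, 0.0003, -0.0031, -0.0004]
to [0.5681 0.2435 0.2667] row [-0.0004, 0.0115, 0.0096, 0.0003, -0.0031, -0.0004]
to [0.5687 0.2496 0.2664] row [-0.0004, 0.0234, 0.0123, 0.0003, -0.0031, -0.0004]
to [0.5693 0.2557 0.2659] row [-0.0004, 0.0352, 0.0155, 0.0003, -0.0031, -0.0004]
to [0.57   0.2617 0.2651] row [-0.0004, 0.0469, 0.0191, 0.0003, -0.0031, -0.0004]
to [0.5706 0.2677 0.2642] row [-0.0004, 0.0585, 0.023, 0.0003, -0.0031, -0.0004]
to [0.5712 0.2737 0.263 ] row [-0.0004, 0.0699, 0.0274, 0.0003, -0.0031, -0.0004]
to [0.5719 0.2796 0.2616] row [-0.0004, 0.0811, 0.0322, 0.0003, -0.0031, -0.0004]
to [0.5725 0.2854 0.26  ] row [-0.0005, 0.0922, 0.0374, 0.0003, -0.0031, -0.0004]
```

View pics/s3.png

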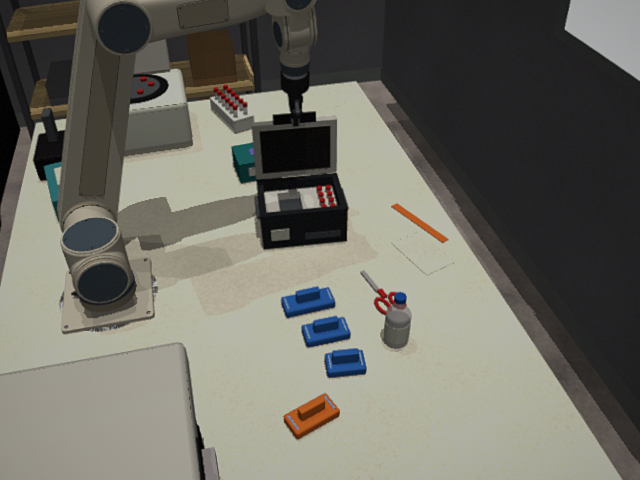

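The lid is near vertical with its lip at (293,118) against the fingers, and the bay (290,200) and vials (325,195) are visible. I'll ease it back now and watch the force.

Request:
{"fn": "arm_command", "kwargs": {"steps": [0, 0.012, 0.01, 0, 0, 0, 0, 0.023, 0.013, 0, 0, 0, 0, 0.035, 0.016, 0, 0, 0, 0, 0.041, 0.018, 0, 0, 0, 0, 0.047, 0.019, 0, 0, 0]}}

```text
clock: 16.5
tool_pos: [0.5699, 0.2607, 0.2654]
orientation: [0.003, 0.052, 0.995, 0.087]
contact_force: [-0.2, -1.8, 0.2]
finger_gap: 0.0003
grip_force: 0.4
```

Request:
{"fn": "arm_command", "kwargs": {"steps": [0, 0.003, 0.001, 0, 0, 0, 0, 0.006, 0.002, 0, 0, 0, 0, 0.009, 0.003, 0, 0, 0, 0, 0.012, 0.004, 0, 0, 0]}}

```text
clock: 17.0
tool_pos: [0.5706, 0.2668, 0.2645]
orientation: [0.003, 0.052, 0.995, 0.087]
contact_force: [-0.6, -0.9, -0.9]
finger_gap: 0.0001
grip_force: 0.3
```

Request:
{"fn": "arm_command", "kwargs": {"steps": [0, 0.003, 0.001, 0, 0, 0, 0, 0.006, 0.002, 0, 0, 0, 0, 0.009, 0.003, 0, 0, 0, 0, 0.012, 0.005, 0, 0, 0]}}

```text
clock: 17.5
tool_pos: [0.5713, 0.2732, 0.2632]
orientation: [0.003, 0.052, 0.995, 0.087]
contact_force: [0.7, -0.5, 0.8]
finger_gap: 0.0001
grip_force: 0.3
```

Request:
{"fn": "arm_command", "kwargs": {"steps": [0, 0.004, 0.002, 0, 0, 0, 0, 0.007, 0.003, 0, 0, 0, 0, 0.011, 0.005, 0, 0, 0]}}

```text
clock: 17.88
tool_pos: [0.5719, 0.2785, 0.2618]
orientation: [0.003, 0.053, 0.995, 0.086]
contact_force: [-1.9, -9.2, 6.2]
finger_gap: 0.0001
grip_force: 5.1
```

Request:
{"fn": "arm_command", "kwargs": {"steps": [0, 0.004, 0.002, 0, 0, 0, 0, 0.007, 0.003, 0, 0, 0, 0, 0.011, 0.005, 0, 0, 0]}}

```text
clock: 18.25
tool_pos: [0.5722, 0.2803, 0.2614]
orientation: [0.004, 0.054, 0.995, 0.083]
contact_force: [-9.9, -31.9, 17.4]
finger_gap: -0.0006
grip_force: 17.9
```

```bash
cat >> lid.py <<'E'
def under(name="side"):  # angle of the lid's underside plane (seen from the front)
    p=read_camera(name); q=pts(p,np.ones((480,640),bool)); X=q@ex; Y=q@ey-YM
    for a,b in((-.115,-.07),(.07,.115)):
        m=(Y>a)&(Y<b)&(q[:,2]>.16)&(q[:,2]<.30)&(X>.2)&(X<.42)
        if m.sum()<20: print("few",m.sum()); continue
        c=np.polyfit(q[m,2]-ZH,X[m]-XH,1); r=X[m]-XH-np.polyval(c,q[m,2]-ZH); k=abs(r)<2*r.std()
        c=np.polyfit(q[m,2][k]-ZH,X[m][k]-XH,1); print(a,m.sum(),"ang",90+np.degrees(np.arctan(c[0])),"X at hinge",c[1])
    return p
E
python3 - <<'E'
from lid import *
under(); rows([hk(t,80,s=.172) for t in (104,106,108,110,112)])
E
```

```text
-0.115 726 ang 104.52403036407146 X at hinge -0.001663336957140263
0.07 750 ang 104.50102801037278 X at hinge -0.001770394641674287
t 18.3 p [0.5722 0.2801 0.2615] F [ -8.0653 -29.5154  14.9858] j [0.2448 0.3495 0.2775 1.4427 0.1558 0.3578]
to [0.5718 0.2788 0.2587] row [0.0005, -0.0034, 0.005, -0.006, -0.0007, -0.0027]
to [0.5724 0.2846 0.2572] row [0.0005, 0.0075, 0.01, -0.006, -0.0007, -0.0027]
to [0.573  0.2903 0.2554] row [0.0005, 0.0183, 0.0153, -0.006, -0.0007, -0.0027]
to [0.5736 0.296  0.2534] row [0.0006, 0.0288, 0.0211, -0.006, -0.0007, -0.0027]
to [0.5742 0.3015 0.2513] row [0.0006, 0.0392, 0.0272, -0.006, -0.0007, -0.0027]
```

The lid lies on its rest at about 104.5 degrees, where the force rose. Backing off.

Request:
{"fn": "arm_command", "kwargs": {"steps": [0, -0.04, -0.01, 0, 0, 0, 0, -0.12, -0.03, 0, 0, 0, 0, -0.24, -0.06, 0, 0, 0, 0, -0.36, -0.07, 0, 0, 0, 0, -0.48, -0.08, 0, 0, 0], "claw": 0.0}}

```text
clock: 18.92
tool_pos: [0.5466, 0.0412, 0.258]
orientation: [0.003, 0.052, 0.995, 0.087]
contact_force: [0.9, -0.0, -0.4]
finger_gap: 0.0854
grip_force: 0.0
```

```bash
python3 - <<'E'
from lid import *
under()
def dn(yaw):
    a=np.radians(yaw); y=np.array([np.cos(a),np.sin(a),0]); z=-ez; return np.c_[np.cross(y,z),y,z]
rows([(np.array([.521,-.278,.15]),dn(91))])
E
```

```text
-0.115 692 ang 103.47680939927136 X at hinge -0.0005728200065830924
0.07 758 ang 103.38087043645135 X at hinge -0.0008227338820546788
t 18.975 p [0.5461 0.0352 0.2569] F [ 1.2133 -3.5008  0.3887] j [-0.19    0.2394  0.1089  1.4589  0.1705 -0.0829]
to [ 0.521 -0.278  0.15 ] row [-0.0188, -0.6554, 0.1035, 0.1143, 0.0042, -0.0839]
```

Request:
{"fn": "arm_command", "kwargs": {"steps": [-0.004, -0.13, -0.02, 0.02, 0, -0.02, -0.008, -0.26, 0.0, 0.06, 0, -0.04, -0.012, -0.39, 0.03, 0.114, 0.004, -0.084, -0.015, -0.52, 0.06, 0.114, 0.004, -0.084, -0.019, -0.65, 0.1, 0.114, 0.004, -0.084]}}

```text
clock: 19.6
tool_pos: [0.5248, -0.2513, 0.1612]
orientation: [0.001, -0.011, 1.0, 0.001]
contact_force: [0.2, 0.2, 0.1]
finger_gap: 0.0854
grip_force: 0.0
```

Request:
{"fn": "arm_command", "kwargs": {"steps": [0, 0, 0, 0, 0, 0, 0, 0, 0, 0, 0, 0]}}

```text
clock: 19.85
tool_pos: [0.5248, -0.2496, 0.1617]
orientation: [0.001, -0.01, 1.0, 0.002]
contact_force: [0.3, 0.1, 0.6]
finger_gap: 0.0853
grip_force: 0.0
```

```bash
cat >> plan.py <<'E'
def dn(yaw):
    a=np.radians(yaw); y=np.array([np.cos(a),np.sin(a),0]); z=-ez; return np.c_[np.cross(y,z),y,z]
E
python3 - <<'E'
from lid import *
rows([(np.array([.521,-.278,.15]),dn(91))])
t=get_obs()["tool_pos"]
for c in("side","top"):
    p=read_camera(c); q=pts(p,np.ones((480,640),bool))
    m=(abs(q[:,0]-t[0])<.05)&(abs(q[:,1]-t[1])<.085)&(q[:,2]>.065)&(q[:,2]<.26); q=q[m]
    print(c,m.sum())
    for z0 in np.arange(.08,.26,.01):
        k=abs(q[:,2]-z0)<.005
        if k.sum()>0: print(z0.round(3),k.sum(),"x",np.percentile(q[k,0],[0,50,100]),"y",np.percentile(q[k,1],[0,25,50,75,100]))
b=read_camera("side");cv2.imwrite("pics/s4.png",cv2.resize(b["frame"][180:380,240:440],(600,600),interpolation=2)[:,:,::-1])
E
```

```text
t 19.85 p [ 0.5248 -0.2496  0.1617] F [0.3467 0.0804 0.5901] j [-0.5903  0.3277  0.004   1.2479  0.0035 -0.6106]
to [ 0.521 -0.278  0.15 ] row [0.0087, -0.0567, 0.0231, 0.0022, 0.0009, 0.0019]
side 270
0.2 26 x [0.5129 0.5195 0.5342] y [-0.3048 -0.298  -0.2104 -0.2072 -0.2039]
0.21 41 x [0.5121 0.5193 0.5338] y [-0.3106 -0.3061 -0.2993 -0.2077 -0.2037]
0.22 50 x [0.5122 0.5198 0.5335] y [-0.312  -0.3064 -0.3031 -0.21   -0.2046]
0.23 27 x [0.5121 0.517  0.5328] y [-0.3096 -0.3057 -0.2981 -0.2079 -0.2009]
0.24 15 x [0.5117 0.5146 0.5174] y [-0.3068 -0.3028 -0.2964 -0.2078 -0.2014]
0.25 79 x [0.5085 0.5236 0.5368] y [-0.3278 -0.3244 -0.319  -0.3039 -0.2059]
top 30
0.21 1 x [0.5179 0.5179 0.5179] y [-0.2005 -0.2005 -0.2005 -0.2005 -0.2005]
0.22 2 x [0.5176 0.5178 0.5179] y [-0.1954 -0.1949 -0.1944 -0.1939 -0.1934]
0.24 1 x [0.5165 0.5165 0.5165] y [-0.1942 -0.1942 -0.1942 -0.1942 -0.1942]
0.25 19 x [0.5126 0.5179 0.5312] y [-0.198  -0.1902 -0.1792 -0.1768 -0.1766]
```

View pics/s4.png

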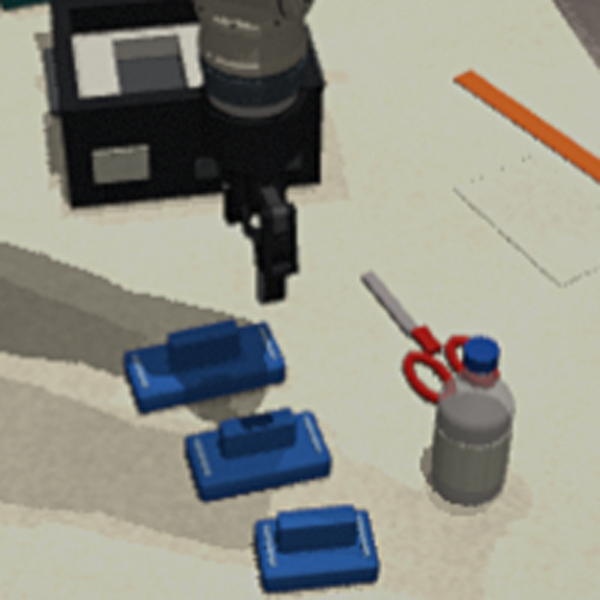

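Open, the fingertips sit at z≈0.196 while the reported TCP is at 0.162 (35 mm; about 25 mm when shut). That matches the lid experience. The mid brick's ridge is at crop (258,432), unmoved. Approaching with that offset.

Request:
{"fn": "arm_command", "kwargs": {"steps": [0.007, -0.057, 0.023, 0.002, 0.001, 0.002, 0.007, -0.057, 0.08, 0.002, 0.001, 0.002, 0.007, -0.057, 0.14, 0.002, 0.001, 0.002, 0.007, -0.057, 0.2, 0.002, 0.001, 0.002, 0.007, -0.057, 0.2, 0.002, 0.001, 0.002], "claw": 0.45}}

```text
clock: 20.62
tool_pos: [0.5215, -0.2764, 0.0605]
orientation: [-0.001, -0.01, 1.0, 0.001]
contact_force: [-0.6, -0.2, 0.9]
finger_gap: 0.0471
grip_force: 0.0
```

```bash
python3 - <<'E'
from lid import *
rows([(np.array([.521,-.278,.03]),dn(91)),(np.array([.521,-.278,.01]),dn(91))])
t=get_obs()["tool_pos"];print(get_obs()["finger_gap"])
p=read_camera("side"); q=pts(p,np.ones((480,640),bool))
m=(abs(q[:,0]-t[0])<.03)&(abs(q[:,1]-t[1])<.06)&(q[:,2]>.062)&(q[:,2]<.15); q=q[m]
for z0 in np.arange(.065,.15,.006):
    k=abs(q[:,2]-z0)<.003
    if k.sum()>0: print(z0.round(3),k.sum(),"x",np.percentile(q[k,0],[0,50,100]),"y",np.percentile(q[k,1],[0,25,50,75,100]))
E
```

```text
t 20.625 p [ 0.5215 -0.2764  0.0605] F [-0.6096 -0.1738  0.9482] j [-0.6293  0.4056 -0.1459  1.022  -0.0003 -0.6489]
to [ 0.521 -0.278  0.03 ] row [0.0009, -0.0033, 0.061, 0.001, -0.0016, 0.0014]
to [ 0.521 -0.278  0.01 ] row [0.0008, -0.0033, 0.101, 0.001, -0.0016, 0.0014]
0.047142934063013314
0.065 1 x [0.5166 0.5166 0.5166] y [-0.2883 -0.2883 -0.2883 -0.2883 -0.2883]
0.083 2 x [0.5191 0.5218 0.5245] y [-0.3044 -0.291  -0.2776 -0.2642 -0.2508]
0.089 11 x [0.5108 0.5147 0.5308] y [-0.3076 -0.3039 -0.2548 -0.2527 -0.2491]
0.095 19 x [0.5094 0.5131 0.5271] y [-0.3132 -0.3101 -0.3035 -0.2556 -0.2505]
0.101 23 x [0.5098 0.515  0.5284] y [-0.319  -0.3144 -0.3095 -0.2556 -0.2468]
0.107 25 x [0.5098 0.5176 0.5291] y [-0.3175 -0.3153 -0.3121 -0.303  -0.2499]
0.113 22 x [0.5085 0.5162 0.5302] y [-0.318  -0.3153 -0.3076 -0.2554 -0.2475]
0.119 10 x [0.5092 0.5114 0.5277] y [-0.3184 -0.3062 -0.2775 -0.253  -0.2481]
0.125 7 x [0.5092 0.5114 0.5138] y [-0.3095 -0.2558 -0.2538 -0.2511 -0.2479]
0.131 12 x [0.508  0.5108 0.5317] y [-0.3312 -0.3178 -0.311  -0.2909 -0.2485]
0.137 28 x [0.5073 0.5112 0.5324] y [-0.3347 -0.3314 -0.3283 -0.2951 -0.2274]
0.143 34 x [0.5083 0.5194 0.5325] y [-0.3356 -0.3336 -0.3302 -0.3244 -0.2288]
0.149 18 x [0.5057 0.5118 0.5344] y [-0.336  -0.3324 -0.309  -0.3061 -0.2574]
```

Request:
{"fn": "arm_command", "kwargs": {"steps": [0.001, -0.003, 0.05, 0.001, -0.001, 0.001, 0.001, -0.003, 0.08, 0.001, -0.001, 0.001, 0.001, -0.003, 0.104, 0.001, -0.001, 0.001, 0.001, -0.003, 0.104, 0.001, -0.001, 0.001]}}

```text
clock: 21.18
tool_pos: [0.5214, -0.2793, 0.0092]
orientation: [0.0, -0.008, 1.0, -0.001]
contact_force: [0.2, 0.5, 0.3]
finger_gap: 0.0469
grip_force: 0.0
```

Request:
{"fn": "arm_command", "kwargs": {"steps": [0, 0, 0, 0, 0, 0, 0, 0, 0, 0, 0, 0, 0, 0, 0, 0, 0, 0, 0, 0, 0, 0, 0, 0], "claw": 1, "newtons": 50}}

```text
clock: 21.68
tool_pos: [0.522, -0.2799, 0.0104]
orientation: [0.001, -0.008, 1.0, -0.001]
contact_force: [-0.6, 0.7, 5.3]
finger_gap: 0.0168
grip_force: 50.5
```

Request:
{"fn": "arm_command", "kwargs": {"steps": [0, 0, -0.02, 0, 0, 0, 0, 0, -0.08, 0, 0, 0, 0, 0, -0.2, 0, 0, 0, 0, 0, -0.32, 0, 0, 0, 0, 0, -0.44, 0, 0, 0]}}

```text
clock: 22.3
tool_pos: [0.5207, -0.2789, 0.2318]
orientation: [0.001, -0.008, 1.0, -0.001]
contact_force: [1.5, -1.3, -2.9]
finger_gap: 0.0168
grip_force: 49.4
```

```bash
python3 - <<'E'
from lid import *
o=get_obs();print(o["finger_gap"],o["grip_force"],o["contact_force"])
for c in("top","side"):
    p=read_camera(c); q=pts(p,np.ones((480,640),bool)); X=q@ex; Y=q@ey-YM
    i=(X>.125)&(X<.295)&(abs(Y)<.115)
    f=i&(q[:,2]>.054)&(q[:,2]<.066)
    print(c,"floor",f.sum(),"X",np.percentile(X[f],[1,3,50,97,99]),"Y",np.percentile(Y[f],[1,3,50,97,99]),"z",np.median(q[f,2]))
    g=i&(q[:,2]>.078)&(q[:,2]<.092)&(abs(X-.21)<.04)&(Y>-.045); h=np.histogram(Y[g],np.arange(-.05,.11,.004));print("foam Y",h[0])
    g=i&(q[:,2]>.078)&(q[:,2]<.092)&(abs(Y-.03)<.025); print("foam X",np.c_[np.histogram(X[g],np.arange(.13,.3,.005))[0],].T)
    b=q[(q[:,1]<-.22)&(q[:,1]>-.34)&(abs(q[:,0]-.52)<.08)&(q[:,2]>.18)&(q[:,2]<.32)]
    print("brick",len(b),b.min(0) if len(b) else"",b.max(0) if len(b) else "")
    v,u=np.nonzero(p["z_map"]>0) ; k=i
    if c=="top":
        cv2.imwrite("pics/c5.png",cv2.resize(p["frame"][170:320,190:320],(520,600),interpolation=2)[:,:,::-1])
rows([(np.array([.5286,.1556,.23]),dn(174)),(np.array([.5286,.1556,.0704]),dn(174))])
E
```

```text
0.016811455640093686 49.435556530952454 [ 1.4624 -1.2512 -2.9248]
top floor 990 X [0.1548 0.1572 0.2121 0.2667 0.2689] Y [-0.0041 -0.0033  0.027   0.0573  0.0585] z 0.0593313858511485
foam Y [ 0 32 44 43 43 46 42 41 41 44 43 32  0  0  0  0  0  0  0  0  0  0  0  0
  0  0  0  3 42 47 43 45 44 45 44 46 45  3  0]
foam X [[ 0  0 24 39  7  0  0  0  0  0  0  0  0  0  0  0  0  0  0  0  0  0  0  0
   0  0  0 13 37 36 26  0  0]]
brick 117 [ 0.5504 -0.2836  0.2261] [ 0.5734 -0.249   0.2489]
side floor 277 X [0.126  0.2124 0.2434 0.2731 0.2759] Y [-0.0028 -0.0015  0.0287  0.0599  0.0613] z 0.06066510113288737
foam Y [ 0  0  0  0  0  0  0  7 19 18 20 23  0  0  0  0  0  0  0  0  0  0  0  0
  0  0  0  0 12 20 18 21 18 21 19 19 20 18  0]
foam X [[ 0  0  0  0  0  0  0  0  0  0  0  0  0  0  0  0  0  0  0  0  0  0  0  0
   0  2 12 20 25 21 24  7  0]]
brick 1373 [ 0.4638 -0.323   0.229 ] [ 0.5732 -0.2369  0.3198]
t 22.4 p [ 0.5228 -0.2803  0.2368] F [ 0.5429  0.6472 -2.5   ] j [-0.6332  0.3189  0.1818  1.4209 -0.0008 -0.6497]
to [0.5286 0.1556 0.23  ] row [-0.026, 0.8716, 0.0066, -0.0092, 0.0012, -0.9663]
to [0.5286 0.1556 0.0704] row [-0.0229, 0.8743, 0.3258, -0.0092, 0.0012, -0.9663]
```

View pics/c5.png

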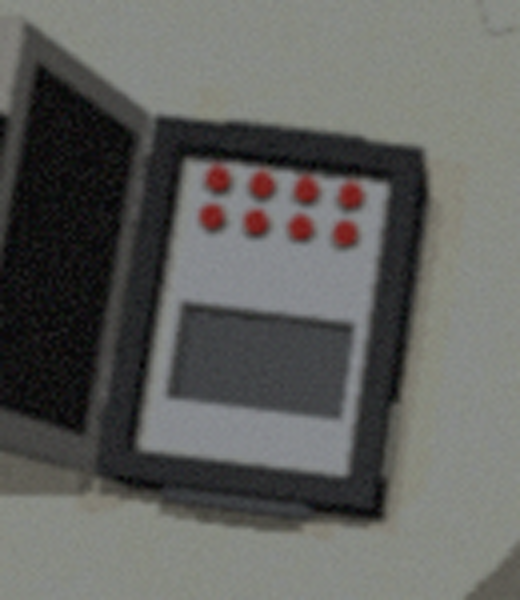

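The bay is clear at crop (260,360). Its measured centre, X 0.212 / Y +0.029 in cooler axes, agrees with the spec. Carrying the brick over.

Request:
{"fn": "arm_command", "kwargs": {"steps": [-0.005, 0.09, -0.02, -0.002, 0, -0.11, -0.005, 0.18, -0.02, -0.004, 0, -0.22, -0.01, 0.27, -0.02, -0.006, 0, -0.33, -0.012, 0.36, -0.02, -0.009, 0.001, -0.44, -0.015, 0.44, -0.02, -0.009, 0.001, -0.54]}}

```text
clock: 23.02
tool_pos: [0.5245, -0.0575, 0.2387]
orientation: [-0.001, -0.404, 0.915, 0.006]
contact_force: [0.9, -0.1, -3.4]
finger_gap: 0.0172
grip_force: 49.7
```

```bash
python3 - <<'E'
from lid import *
print(get_obs()["grip_force"]);rows([(np.array([.531,.1584,.21]),dn(174))])
E
```

```text
49.7155487537384
t 23.025 p [ 0.5245 -0.0575  0.2387] F [ 0.9198 -0.0999 -3.4336] j [-0.273   0.2185  0.0469  1.408   0.0077 -1.1049]
to [0.531  0.1584 0.21  ] row [-0.3278, 0.2805, 0.0614, 0.0067, 0.0043, -0.4228]
```

Request:
{"fn": "arm_command", "kwargs": {"steps": [-0.08, 0.07, 0.0, 0.002, 0.001, -0.11, -0.16, 0.14, 0.02, 0.004, 0.002, -0.22, -0.25, 0.21, 0.04, 0.006, 0.004, -0.33, -0.328, 0.28, 0.061, 0.007, 0.004, -0.423, -0.328, 0.28, 0.061, 0.007, 0.004, -0.423]}}

```text
clock: 23.65
tool_pos: [0.5317, 0.1599, 0.2091]
orientation: [-0.0, -0.67, 0.743, 0.0]
contact_force: [1.3, 0.4, -4.0]
finger_gap: 0.0168
grip_force: 49.7
```

Request:
{"fn": "arm_command", "kwargs": {"steps": [0, 0, 0, 0, 0, 0, 0, 0, 0, 0, 0, 0]}}

```text
clock: 23.9
tool_pos: [0.5331, 0.1557, 0.2107]
orientation: [0.001, -0.667, 0.745, -0.001]
contact_force: [-0.3, -0.3, -3.2]
finger_gap: 0.0165
grip_force: 49.7
```

```bash
cat > br.py <<'E'
from lid import *
t=get_obs()["tool_pos"]
rows([(np.array([.531,.1584,z]),dn(174)) for z in(.12,.09,.0704)])
print("tcp XY",t@ex,t@ey-YM)
for c in("top","side"):
    p=read_camera(c); q=pts(p,np.ones((480,640),bool)); X=q@ex; Y=q@ey-YM
    zb=t[2]-.0104+.025
    m=(abs(q[:,2]-zb+.002)<.005)&(abs(X-.21)<.08)&(abs(Y-.03)<.06)
    if m.sum()>20:
        r=cv2.minAreaRect(np.c_[X[m],Y[m]].astype(np.float32)*1000)
        print(c,m.sum(),"rect",np.round(r[0],1),np.round(r[1],1),round(r[2],1),"X",np.percentile(X[m],[1,99]),"Y",np.percentile(Y[m],[1,99]),"z",np.median(q[m,2]))
E
python3 br.py
```

```text
t 23.9 p [0.5331 0.1557 0.2107] F [-0.3405 -0.2847 -3.2182] j [ 0.1333  0.2658  0.0405  1.3438 -0.0006 -1.3258]
to [0.531  0.1584 0.12  ] row [-0.005, 0.0052, 0.1815, -0.0012, -0.0001, -0.0047]
to [0.531  0.1584 0.09  ] row [-0.005, 0.0053, 0.2415, -0.0012, -0.0001, -0.0047]
to [0.531  0.1584 0.0704] row [-0.005, 0.0054, 0.2807, -0.0012, -0.0001, -0.0047]
tcp XY 0.21055592658212485 0.025548060153486984
top 404 rect [180.8  25.1] [54.7 58.5] 0.2 X [0.1538 0.2054] Y [-0.0028  0.0534] z 0.22374286998543857
side 297 rect [203.7  26.4] [ 57.9 116.4] 89.7 X [0.1486 0.2526] Y [-0.0024  0.0545] z 0.2247548697345576
```

Request:
{"fn": "arm_command", "kwargs": {"steps": [-0.006, 0.008, 0.0, 0, 0, -0.004, -0.006, 0.008, 0.06, 0, 0, -0.004, -0.006, 0.008, 0.12, 0, 0, -0.004, -0.006, 0.008, 0.18, 0, 0, -0.004, -0.006, 0.008, 0.18, 0, 0, -0.004]}}

```text
clock: 24.62
tool_pos: [0.5281, 0.1597, 0.119]
orientation: [-0.001, -0.669, 0.743, 0.001]
contact_force: [0.1, -0.3, -3.5]
finger_gap: 0.0171
grip_force: 49.8
```

```bash
python3 br.py
```

```text
t 24.625 p [0.5281 0.1597 0.119 ] F [ 0.0897 -0.305  -3.4958] j [ 0.1418  0.3031 -0.1446  1.1255 -0.0003 -1.3249]
to [0.531  0.1584 0.12  ] row [0.002, -0.006, -0.002, 0.0015, -0.0006, 0.0004]
to [0.531  0.1584 0.09  ] row [0.0019, -0.0062, 0.058, 0.0015, -0.0006, 0.0004]
to [0.531  0.1584 0.0704] row [0.0019, -0.0063, 0.0972, 0.0015, -0.0006, 0.0004]
tcp XY 0.21402832976481434 0.030988842387588367
top 341 rect [183.5  30.5] [58.2 54. ] 88.6 X [0.1571 0.2087] Y [0.0024 0.0588] z 0.13208457607246316
side 238 rect [205.1  30.7] [110.3  58.3] 0.1 X [0.1529 0.2561] Y [0.0019 0.0594] z 0.13359651065948563
```

Request:
{"fn": "arm_command", "kwargs": {"steps": [-0.001, -0.002, 0.03, 0.001, 0, 0, -0.001, -0.002, 0.05, 0.001, 0, 0, -0.001, -0.002, 0.06, 0.001, 0, 0, -0.001, -0.002, 0.07, 0.001, 0, 0, -0.001, -0.002, 0.075, 0.001, 0, 0]}}

```text
clock: 25.35
tool_pos: [0.5306, 0.1605, 0.0829]
orientation: [0.001, -0.669, 0.743, -0.001]
contact_force: [-0.9, 0.4, -2.9]
finger_gap: 0.0167
grip_force: 49.8
```

```bash
python3 br.py
```

```text
t 25.35 p [0.5306 0.1605 0.0829] F [-0.9167  0.3966 -2.8673] j [ 0.1427  0.329  -0.2048  1.0341 -0.0008 -1.3243]
to [0.531  0.1584 0.12  ] row [0.004, -0.0014, -0.0742, -0.002, -0.0, 0.0006]
to [0.531  0.1584 0.09  ] row [0.004, -0.0012, -0.0142, -0.002, -0.0, 0.0006]
to [0.531  0.1584 0.0704] row [0.004, -0.0011, 0.025, -0.002, -0.0, 0.0006]
tcp XY 0.21505440007735038 0.028537531995887377
top 312 rect [179.2  29.8] [67.5 55.3] 69.9 X [0.1579 0.2089] Y [-0.0001  0.0557] z 0.09567417875481588
side 276 rect [224.6  31.3] [119.  125.4] 89.1 X [0.163  0.2856] Y [-0.0268  0.0891] z 0.09649133317327108
```

In the bay with no contact. Final slow lowering.

Request:
{"fn": "arm_command", "kwargs": {"steps": [0, 0, 0.006, 0, 0, 0, 0, 0, 0.012, 0, 0, 0, 0, 0, 0.016, 0, 0, 0, 0, 0, 0.019, 0, 0, 0, 0, 0, 0.021, 0, 0, 0]}}

```text
clock: 26.08
tool_pos: [0.5307, 0.1605, 0.0726]
orientation: [0.001, -0.669, 0.743, -0.001]
contact_force: [-0.3, -0.0, -3.7]
finger_gap: 0.0171
grip_force: 49.8
```

Request:
{"fn": "arm_command", "kwargs": {"steps": [0, 0, 0.001, 0, 0, 0, 0, 0, 0.002, 0, 0, 0, 0, 0, 0.003, 0, 0, 0, 0, 0, 0.004, 0, 0, 0]}}

```text
clock: 26.58
tool_pos: [0.5307, 0.1605, 0.0706]
orientation: [0.001, -0.669, 0.743, -0.001]
contact_force: [-0.4, 0.2, -2.9]
finger_gap: 0.0168
grip_force: 49.8
```

Request:
{"fn": "arm_command", "kwargs": {"steps": [0, 0, 0.001, 0, 0, 0, 0, 0, 0.002, 0, 0, 0, 0, 0, 0.003, 0, 0, 0]}}

```text
clock: 26.95
tool_pos: [0.5309, 0.1604, 0.0704]
orientation: [0.002, -0.669, 0.743, -0.002]
contact_force: [-5.3, -1.7, 14.1]
finger_gap: 0.0163
grip_force: 52.2
```

The floor is reached (14 N). Releasing.

Request:
{"fn": "arm_command", "kwargs": {"steps": [0, 0, -0.002, 0, 0, 0, 0, 0, -0.002, 0, 0, 0, 0, 0, -0.002, 0, 0, 0, 0, 0, -0.002, 0, 0, 0], "claw": 0.5}}

```text
clock: 27.45
tool_pos: [0.5307, 0.1605, 0.07]
orientation: [0.001, -0.669, 0.743, -0.001]
contact_force: [-0.4, -0.4, -0.1]
finger_gap: 0.0428
grip_force: 0.0
```

Request:
{"fn": "arm_command", "kwargs": {"steps": [0, 0, -0.03, 0, 0, 0, 0, 0, -0.1, 0, 0, 0, 0, 0, -0.2, 0, 0, 0, 0, 0, -0.32, 0, 0, 0, 0, 0, -0.42, 0, 0, 0]}}

```text
clock: 28.08
tool_pos: [0.5298, 0.1605, 0.2838]
orientation: [0.002, -0.669, 0.743, -0.002]
contact_force: [0.8, 0.1, -0.2]
finger_gap: 0.0424
grip_force: 0.0
```

Request:
{"fn": "arm_command", "kwargs": {"steps": [0.1, 0.1, 0, 0, 0, 0, 0.2, 0.2, 0, 0, 0, 0, 0.32, 0.2, 0, 0, 0, 0, 0.42, 0.2, 0, 0, 0, 0, 0.42, 0.2, 0, 0, 0, 0]}}

```text
clock: 28.7
tool_pos: [0.4081, -0.0414, 0.281]
orientation: [0.001, -0.667, 0.745, -0.002]
contact_force: [-0.4, 1.1, -0.0]
finger_gap: 0.0426
grip_force: 0.0
```

```bash
python3 - <<'E'
from lid import *
b=under(); a=read_camera("top")
q=pts(a,np.ones((480,640),bool)); X=q@ex; Y=q@ey-YM
i=(X>.14)&(X<.28)&(Y>-.02)&(Y<.075)
for z0 in(.085,.115): k=i&(abs(q[:,2]-z0)<.006)&(X>.15)&(X<.27)&(Y>0)&(Y<.06); print(z0,k.sum(),np.median(q[k,2]),np.percentile(X[k],[2,98]),np.percentile(Y[k],[2,98]))
c=np.hstack([cv2.resize(a["frame"][160:330,180:480],(400,300),interpolation=2),cv2.resize(b["frame"][90:450,200:450],(400,576),interpolation=2)[:300]])
save(b,"s6");cv2.imwrite("pics/c6.png",c[:,:,::-1])
o=get_obs();print(o["clock"],o["contact_force"],o["tool_pos"])
E
```

```text
-0.115 731 ang 104.26202115278528 X at hinge -0.002173232899162625
0.07 161 ang 103.17755598989072 X at hinge -0.0002871316905752325
0.085 673 0.0835968492890784 [0.1581 0.2687] [0.0011 0.0558]
0.115 153 0.11351907517608884 [0.184 0.24 ] [0.0187 0.0359]
28.8 [-0.4777  0.1955  0.2695] [ 0.4087 -0.0384  0.2807]
```

View pics/c6.png

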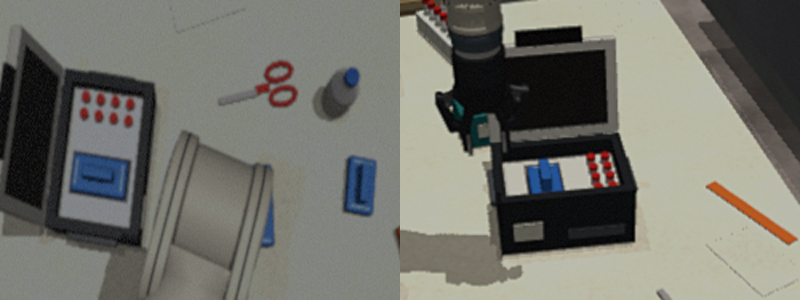

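The brick lies flat in the bay: its top is at 0.084 m and its ridge at 0.114 m, against 0.085 and 0.115 expected. The lid is still at about 103.5–104 degrees on its rest, the other bricks and things haven't moved, and the gripper is clear. Handing in.

```bash
python3 -c "
from cell import *
print(sign_off())"
```

```text
the job is handed in; nothing more can be done
None
```

I handed the job in at about 29 s: the lid is open on its rest at about 104°, and the mid blue brick lies flat in the bay, released. On the way, my first hook pressed the lip's front face at about 50 N, so I lowered the lid and hooked it again, and the final push onto the rest peaked at about 38 N.

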